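Nip a bar in the cam clamp with the square key

ROBOT

A 6-joint arm with a two-finger parallel gripper is mounted at the origin on a cart in front of the work surface, level with it; the furniture and walls round the work are solid. World frame = base frame: x ahead of the robot, y to its left, z up, the work surface at z = 0. Lengths are in m, angles in rad, forces in N, time in s.
With the tool pointing down it reaches from about 0.375 to 0.9 m from the base axis. Payload 3.1 kg.
Tool frame: the origin (TCP) lies midway between the tips of the shut fingers; the grasp point (between the pads) lies 19 mm behind it; z points along the fingers, y is the direction in which the jaws open and shut (so a half turn about z gives the same grasp; the last joint's range is limited). The gripper opens to 85 mm and grips with 20 to 120 N. Pads are 22 mm wide; open, the fingers measure 114 mm over their backs; the gripper's body (76 mm by 85 mm) begins 54 mm behind the grasp point. The pads swing forward as they close: fully open they stand 13 mm farther back than shut.
Start: joints at [1.004, 0.527, 1.433, -0, 1.181, -0.178], TCP at [0.236, 0.579, 0.231] pointing down, gripper open.
Joint ranges: [-3.08, 3.08], [-0.75, 2.2], [0.22, 2.44], [-1.43, 4.57], [0, 2.65], [-2.85, 2.85]. Speed limits (rad/s): [2.79, 2.79, 3.14, 3.14, 3.14, 3.14].

INTERFACE

Orientations are given as a unit quaternion [x, y, z, w].
In Python, from station import manip gives the robot as it stands.
- The arm moves only by the tool servo_tool, never from a script. Its argument "increments" is a list of rows, each an object with "hand": the closure, from 0 (fully open) to 1 (shut); "travel": the shift along the tool's x, y, z in mm, a list of three; "yaw": the turn about the tool's z in degrees. A call has 1 to 20 rows; each row shifts and turns the commanded pose from where the row before left it, along the tool's axes as they then stand; what a row does not reach is not made up. A row lasts 1/10 s, in which the tool goes at most 50 mm and 8.59 degrees, less where a joint would pass 70% of its speed; a pose out of reach is approached as far as the arm can. A call with a gripper value outside its range is refused whole. The fingers move at their own pace and stop on an object; "newtons" is the grip in N (left out, the last holds). Time passes only in rows, so rows that do not move let the fingers close. It gives the time, the measured TCP pose, the force and the opening at its end, in the units of the state.
- manip.sense(): the state, without advancing time (a new reading comes with each control period).
- manip.snapshot(name): name is "scene" or "top" or "wrist"; returns a dict with "pixels" (480x640x3 uint8, blue, green, red), "fx", "fy", "cx", "cy" (pixels), "R" (3x3) and "t" (3): a world point X has camera coordinates R X + t. Camera axes: x right, y down, z forward; pixel columns grow to the right and rows downward; lengths in m; the calibration is good to about 2 mm. A picture is of the moment at which its call begins. There is no depth.
- manip.sign_off(): hands the job in, once; it reports no verdict.
The state is a dict: "t": time; "q": joint angles; "qd": joint speeds; "tau": joint torques, N m; "tcp_pos": TCP position; "tool_rot": TCP orientation; "force": force on the tool from outside, world axes, zero at the start; "ft_torque": the same for the moment, N m; "finger_gap": opening from 0.0 (shut) to 1.0 (fully open).
Only numpy, scipy, OpenCV 4.12 (cv2) and the standard library are available. Lean on these libraries where they do the work, as an engineer would, in place of code of your own. Each camera call takes 0.05 s, during which the arm holds its last target.

TASK

Take the red T-handled square key out of the wooden tool block and seat it fully home in the recessed square socket of the blue cam clamp, feeling gently for the flats, without forcing it. Then turn the key clockwise (seen from above) until the cam has pressed the black square bar firmly against the orange sprung pad, pushing the pad back by about 1.5 mm, and stop there. Let go and leave the key standing in the socket with the bar clamped flat, and leave the card box, tape measure and roller alone.

Things in the scene. Friction and masses are not known exactly. Their poses are not given: they have to be found in the camera images.
- key_grip (a point): Centre of the flat red grip of the upright T key: 46 mm along the key's x, 10 mm thick along its y (grasp across this), 26 mm high. Below it, a steel collar (21 mm round, 6 mm high) and a 12 mm square shank, sides along x and y, foot tapered over 3 mm to 8 mm; the tip is 77 mm below this point. 90 g. It starts in a 14 mm square hole, 35 mm deep, in a wooden block 74 x 60 x 40 mm.
- key_tip (a point): Centre of the lower end of the key's square shank, 77 mm below the grip's centre.
- key: The same T key as a whole; origin at its tip, z up along the shank, x along the 46 mm of the grip.
- fixture: Cam clamp fixed to the bench: dark steel base plate 150 (x) x 130 (y) x 12 mm, origin at the centre of its underside, z up. The blue bridge at its +x end, 54 mm high over the bench, holds the key-driven cam, whose vertical axis lies at local x = 35 mm, y = 0.
- socket_mouth (a point): Centre of the 20 mm round entry hole (3 mm lead-in) in the bridge's top, on the cam's axis; axes as the fixture's. The 13.5 mm square socket (3 mm lead-in) is recessed: mouth 6 mm, floor 20.5 mm below this point. Its sides may start at any angle, not reported; the key's tip stays less than 15 mm deep until turned to within about 7 degrees, then drops in.
- stop: Grey stop block, 28 x 84 x 20 mm, fixed on the base plate, carrying the orange sprung pad (9 x 76 x 15 mm). Origin on the plate's top (12 mm above the bench), in the plane of the pad's free face, which looks to the fixture's +x; the pad yields along -x by up to 6 mm with 18 N per mm. The block's place along x differs by 1 to 2 mm each time.
- bar_mid (a point): Centre of the black square metal bar, 17 x 250 x 17 mm, about 0.55 kg, lying loose on the base plate between the pad and the cam, long side (its y) along the fixture's y.
- bar: The same bar; origin at the centre of its underside, z up.
- cam_axis (a point): Point on the cam's axis, 22 mm above the bench, axes as the fixture's. Steel eccentric cam, radius 17 mm, eccentricity 5 mm; it stays where it is left. Turned clockwise from above it advances to local -x, 2 to 5 mm per rad, pushing the bar on the pad after 0.2 to 1.4 rad. Turning takes about 0.15 N m when free, some 0.35 to 0.55 N m with the pad back 1.5 mm.
- card_box: Small brown card box, 63 x 89 x 61 mm, on the bench to the right of the clamp; leave alone.
- tape_measure: Yellow pocket tape measure, 60 x 70 x 36 mm, on the bench to the right of the clamp; leave alone.
- roller: Black steel roller, 33 mm across, 38 mm high, standing on the bench between clamp and tool block; leave alone.

How it is judged:
On the way, in this order (a step that is already met when the one before it is completed fails the run):
1. the key is seated fully home in the square socket while the bar is not yet clamped (z of key_tip in the frame of socket_mouth below -0.017 m and horizontal distance between key_tip and socket_mouth below 0.004 m and contact force between bar and stop below 6 N), for 0.2 s.
2. the key, in the socket, has turned the cam until the bar is pressed against the pad with 12 to 42 N (z of key_tip in the frame of socket_mouth below -0.017 m and contact force between bar and stop between 12 and 42 N), for 0.2 s.
At the end, for the whole second after the job is handed in: Key released, standing in the socket: tip at least 17 mm below the entry hole's mouth, within 4 mm of its axis, tilt under 0.2 rad. Bar at rest, flat on the plate (tilt under 0.06 rad, within 3 mm), pressed on the sprung pad with 12 to 42 N (pad back 0.7 to 2.3 mm) (all of step 2 and horizontal distance between key_tip and socket_mouth below 0.004 m and angle between key's own z axis and vertical below 0.2 rad and angle between bar's own z axis and vertical below 0.06 rad and z of bar in the frame of fixture below 0.015 m and linear speed of bar below 0.01 m/s); the robot touches nothing.
It fails at once if the clamp is overtightened: more than 55 N on the pad (contact force between bar and stop above 55 N).
It fails at once if the key is forced on the clamp before it is home: more than 45 N (z of key_tip in the frame of socket_mouth above -0.0155 m and contact force between key and fixture above 45 N).
It fails at once if the card box is disturbed by more than 20 mm (distance of card_box from where it was at the start of the episode above 0.02 m).
It fails at once if the tape measure is disturbed by more than 20 mm (distance of tape_measure from where it was at the start of the episode above 0.02 m).
It fails at once if the roller is disturbed by more than 20 mm (distance of roller from where it was at the start of the episode above 0.02 m).
It also fails if it takes over 70 s, if anything falls off the work surface, if the arm or the gripper's body presses on something with over 40 N, if the wrist force passes 120 N, or if a joint passes its speed limit or range.

## Working session

There is one attempt and no reset: what is moved stays moved. The work goes in short steps, Python scripts to look and compute and a tool call to move; the robot and the scene stay as the last step left them, time stands still between calls to the robot, and variables do not carry over. Pictures are saved under pics/ and viewed, and the job is handed in when it is done.

Besides the shell and the picture viewer there is one more tool, called in YAML: its name, and indented under it one key for each argument. servo_tool: Moves the arm, as the interface text tells. Its arguments: {"type":"object","properties":{"increments":{"type":"array","items":{"type":"object","properties":{"hand":{"type":"number"},"travel":{"type":"array","items":{"type":"number"}},"yaw":{"type":"number"}}}},"newtons":{"type":"number"}},"required":["increments"]}

```bash
mkdir -p pics
cat > h.py <<'E'
import numpy as np, cv2
from station import manip
def snap(n,f):
    s=manip.snapshot(n); cv2.imwrite('pics/'+f,s['pixels']); 
    s['R']=np.array(s['R']);s['t']=np.array(s['t']);return s
def ray(s,u,v,z):
    d=s['R'].T@np.array([(u-s['cx'])/s['fx'],(v-s['cy'])/s['fy'],1]); c=-s['R'].T@s['t']
    return c+d*(z-c[2])/d[2]
def proj(s,X):
    p=s['R']@np.array(X)+s['t'];return s['fx']*p[0]/p[2]+s['cx'],s['fy']*p[1]/p[2]+s['cy']
E
python3 - <<'E'
from h import *
import pickle
D={}
for n in ['scene','top','wrist']:
    D[n]=snap(n,n+'0.png'); s=D[n]; print(n,-s['R'].T@s['t'],s['R'][2],s['fx'])
pickle.dump(D,open('d0.pkl','wb'))
print(manip.sense())
E
```

```text
scene [-0.12308178  0.23670779  0.91511567] [ 0.58779039 -0.28497781 -0.75715924] 529.4821527251312
top [ 0.273797   -0.1012602   1.55588772] [ 0.1531955   0.01630555 -0.98806137] 576.1933645742927
wrist [0.16694683 0.60609568 0.37322602] [ 0.27380457 -0.11484215 -0.95490436] 429.9633924467307
{'t': 0.15, 'q': array([ 1.00449522e+00,  5.28250489e-01,  1.43360666e+00,  3.58676122e-05,
        1.18141158e+00, -1.78514618e-01]), 'qd': array([ 0.00025874, -0.00238365, -0.00535064,  0.00026353,  0.00158126,
        0.00149196]), 'tau': array([ 6.63006522e-04, -4.42744625e+01, -1.78276616e+01, -2.35548532e-04,
        5.60875706e-03, -6.85062375e-06]), 'tcp_pos': array([0.23601075, 0.57813422, 0.23056016]), 'tool_rot': array([ 1.92687262e-01,  9.81259862e-01, -7.74560266e-04, -3.20377172e-04]), 'force': array([-0.5860441 ,  0.28647737,  0.47666518]), 'ft_torque': array([-0.03762787, -0.02214112,  0.01110943]), 'finger_gap': 0.9988247322513211}
```

View pics/scene0.png

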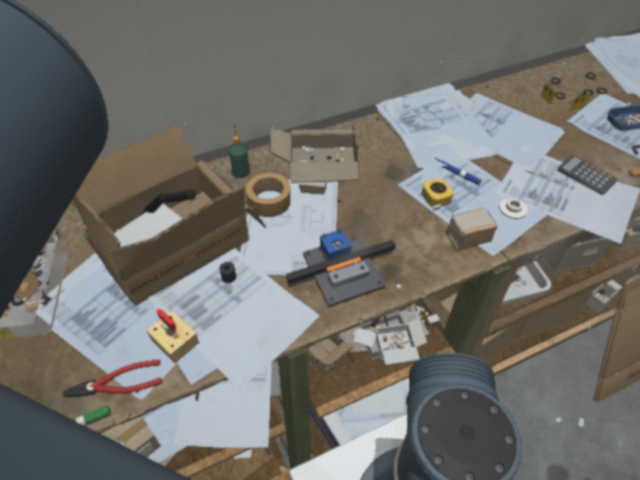

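View pics/top0.png

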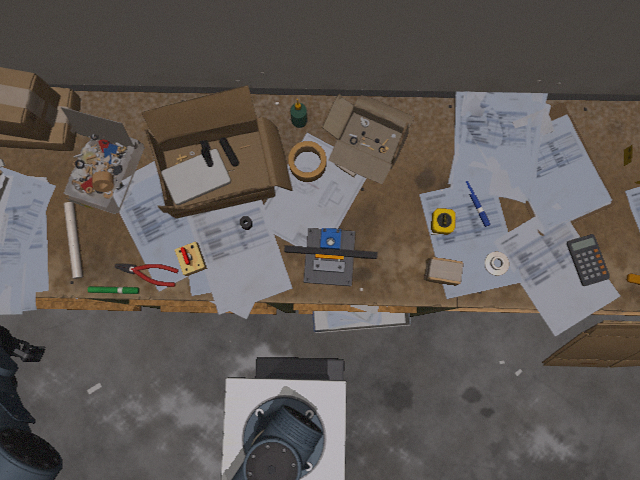

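View pics/wrist0.png

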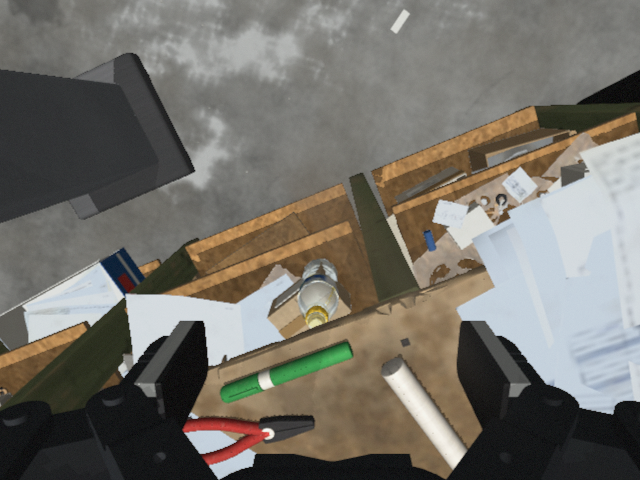

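The scene view shows the red key at about (166,322) in the wooden block and the clamp at about (340,265). In the top view the key is at about (186,256) and the blue bridge at (330,238). Next I'll measure them from the two views.

Run:
```python
from h import *
import pickle
D=pickle.load(open('d0.pkl','rb'))
def mask(s,box,f):
    hsv=cv2.cvtColor(s['pixels'],cv2.COLOR_BGR2HSV).astype(int); m=f(hsv[...,0],hsv[...,1],hsv[...,2]).astype(np.uint8)
    k=np.zeros_like(m); x0,y0,x1,y1=box; k[y0:y1,x0:x1]=m[y0:y1,x0:x1]; return k
red=lambda h,s,v:((h<6)|(h>172))&(s>130)&(v>60)
blue=lambda h,s,v:(h>98)&(h<118)&(s>130)&(v>50)
orange=lambda h,s,v:(h>6)&(h<20)&(s>170)&(v>120)
black=lambda h,s,v:(v<60)
yel=lambda h,s,v:(h>15)&(h<32)&(s>70)&(v>140)
B={'scene':{'key':(145,300,190,340,red),'bridge':(315,225,360,260,blue),'pad':(320,250,370,280,orange),'wood':(140,300,205,365,yel)},
'top':{'key':(172,240,200,272,red),'bridge':(310,222,350,252,blue),'pad':(305,240,360,265,orange),'wood':(170,235,210,280,yel)}}
for n in B:
    s=D[n]
    for k,(a,b,c,d,f) in B[n].items():
        m=mask(s,(a,b,c,d),f); cs,_=cv2.findContours(m,0,2); 
        pts=np.vstack([c for c in cs if cv2.contourArea(c)>3 or len(cs)==1]); r=cv2.minAreaRect(pts)
        ys,xs=np.nonzero(m); 
        z={'key':.069,'bridge':.054,'pad':.027,'wood':.04}[k]
        print(n,k,len(xs),xs.mean(),ys.mean(),r,[ray(s,*p,z).round(4).tolist()[:2] for p in cv2.boxPoints(r)], ray(s,xs.mean(),ys.mean(),z))
    a=cv2.resize(s['pixels'][(220 if n=='top' else 225):(300 if n=='top' else 375), (165 if n=='top' else 140):(385 if n=='top' else 400)],None,fx=3.6 if n=='top' else 3,fy=3.6 if n=='top' else 3,interpolation=2); cv2.imwrite('pics/z_%s.png'%n,a)
```

```text
scene key 130 166.2923076923077 319.0153846153846 ((166.25, 318.7500305175781), (24.041629791259766, 6.363961219787598), 45.0) [[0.4932, 0.2786], [0.4995, 0.2685], [0.4498, 0.2496], [0.444, 0.2595]] [0.47070575 0.26404816 0.069     ]
scene bridge 405 334.02222222222224 243.07901234567902 ((333.8538513183594, 242.86923217773438), (21.954145431518555, 25.675189971923828), 60.2551155090332) [[0.5386, -0.0772], [0.551, -0.1368], [0.493, -0.1333], [0.4821, -0.0756]] [ 0.51500875 -0.10547679  0.054     ]
scene pad 2 328.5 268.5 ((328.5, 268.5), (1.4142135381698608, 0.0), -135.0) [[0.4757, -0.075], [0.4757, -0.075], [0.479, -0.0743], [0.479, -0.0743]] [ 0.47733883 -0.07466578  0.027     ]
scene wood 860 171.396511627907 334.3709302325581 ((170.50001525878906, 332.5000305175781), (35.35533905029297, 32.526912689208984), 45.0) [[0.4799, 0.3057], [0.5119, 0.2532], [0.4374, 0.2252], [0.4089, 0.2768]] [0.45401441 0.26495058 0.04      ]
top key 84 182.27380952380952 258.6666666666667 ((182.10308837890625, 261.2680358886719), (12.996431350708008, 25.992860794067383), 23.96249008178711) [[0.4222, 0
[... 177 characters left out ...]
673828125), (19.827327728271484, 20.098936080932617), 5.19442892074585) [[0.4944, -0.0802], [0.5481, -0.0837], [0.5444, -0.1361], [0.4908, -0.1323]] [ 0.51924069 -0.10797306  0.054     ]
top pad 79 328.39240506329116 256.0632911392405 ((328.9543151855469, 256.13958740234375), (28.14258575439453, 3.1348700523376465), 4.085616588592529) [[0.4725, -0.0681], [0.4809, -0.0684], [0.4772, -0.1437], [0.4688, -0.1432]] [ 0.47500488 -0.10435643  0.027     ]
top wood 440 189.95 258.23636363636365 ((189.11361694335938, 257.6102600097656), (27.08873176574707, 22.369441986083984), 70.70995330810547) [[0.4841, 0.3075], [0.5053, 0.2522], [0.4373, 0.2244], [0.4163, 0.2794]] [0.45901266 0.26351315 0.04      ]
```

View pics/z_top.png

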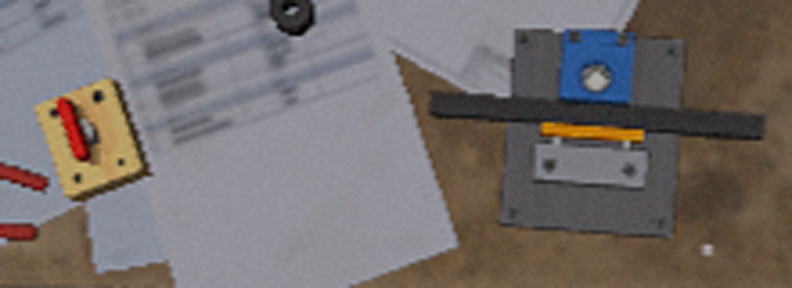

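View pics/z_scene.png

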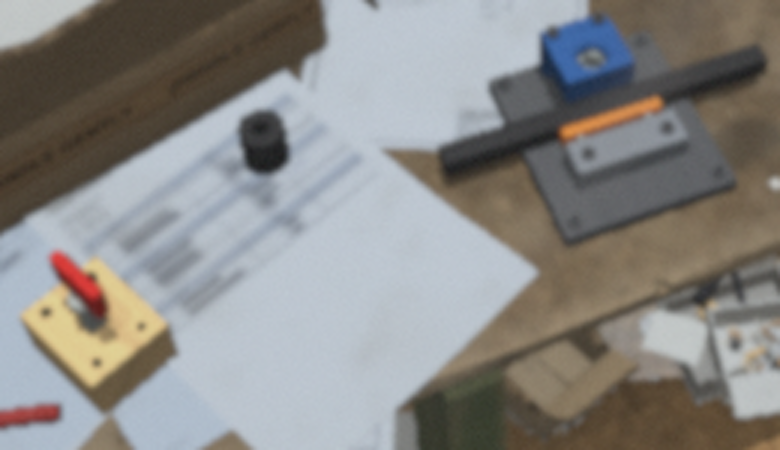

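Run:
```python
from h import *
import pickle
D=pickle.load(open('d0.pkl','rb'))
T,S=D['top'],D['scene']
def tri(a,b):
    P=[np.array([[s['fx'],0,s['cx']],[0,s['fy'],s['cy']],[0,0,1]])@np.c_[s['R'],s['t']] for s in (T,S)]
    X=cv2.triangulatePoints(P[0],P[1],np.array(a,float).reshape(2,1),np.array(b,float).reshape(2,1))[:,0];return X[:3]/X[3]
zt=lambda u,v:(165+u/3.6,220+v/3.6)
zs=lambda u,v:(140+u/3,225+v/3)
print('grip',tri(zt(71,128),zs(78,284)))
for z in(.082,.095): print(z,ray(T,*zt(71,128),z),ray(S,*zs(78,284),z))
a,b=ray(T,*zt(63,99),.09),ray(T,*zt(81,158),.09);print(a,b,np.linalg.norm(a-b),np.degrees(np.arctan2(*(b-a)[1::-1])))
a,b=ray(S,*zs(56,257),.09),ray(S,*zs(98,300),.09);print(a,b,np.linalg.norm(a-b),np.degrees(np.arctan2(*(b-a)[1::-1])))
print('hole',tri(zt(596,78),zs(592,59)),ray(T,*zt(596,78),.054),ray(S,*zs(592,59),.054))
print('bar ends',[ray(T,*zt(*p),.029) for p in((431,104),(764,128))])
print('plate',[ray(T,*zt(*p),.012).round(4) for p in((516,29),(685,38),(671,237),(500,224))])
print('roller',ray(T,*zt(292,14),.038))
```

```text
grip [0.45979383 0.26566165 0.08411992]
0.082 [0.46055139 0.26738129 0.082     ] [0.46044852 0.26446502 0.082     ]
0.095 [0.45890418 0.26412979 0.095     ] [0.45134307 0.26403189 0.095     ]
[0.4803352  0.27239126 0.09      ] [0.43814863 0.25692739 0.09      ] 0.04493148179141092 -159.86912533212018
[0.47936397 0.27140576 0.09      ] [0.43884575 0.25625414 0.09      ] 0.043258504694558136 -159.4969264561119
hole [ 0.50966674 -0.1097702   0.05260524] [ 0.50986826 -0.10916675  0.054     ] [ 0.50810464 -0.10988541  0.054     ]
bar ends [array([0.49143259, 0.01303508, 0.029     ]), array([ 0.47910181, -0.23460229,  0.029     ])]
plate [array([ 0.5526, -0.0481,  0.012 ]), array([ 0.5486, -0.1759,  0.012 ]), array([ 0.398 , -0.1677,  0.012 ]), array([ 0.4047, -0.0402,  0.012 ])]
roller [0.55553955 0.118327   0.038     ]
```

The two views agree: grip centre at about (0.460, 0.265, 0.083) with its x at 20.3°, hole at (0.509, -0.1095, 0.054), and fixture yaw about -2.9°. The heights and sizes match those given. I'll move over the key for a wrist look.

servo_tool:
  increments:
    - {"hand":0,"yaw":-8.5,"travel":[0,0,0]}
    - {"hand":0,"yaw":-8.5,"travel":[0,0,0]}
    - {"hand":0,"yaw":-8.5,"travel":[0,0,0]}
    - {"hand":0,"yaw":-8.5,"travel":[0,0,0]}
    - {"hand":0,"yaw":-8.5,"travel":[0,0,0]}
    - {"hand":0,"travel":[-8,-31,4],"yaw":0}
    - {"hand":0,"travel":[-8,-31,4],"yaw":0}
    - {"hand":0,"travel":[-8,-31,4],"yaw":0}
    - {"hand":0,"travel":[-8,-31,4],"yaw":0}
    - {"hand":0,"travel":[-8,-31,4],"yaw":0}
    - {"hand":0,"travel":[-8,-31,4],"yaw":0}
    - {"hand":0,"travel":[-8,-31,4],"yaw":0}
    - {"hand":0,"travel":[-8,-31,4],"yaw":0}
    - {"hand":0,"travel":[-8,-31,4],"yaw":0}
    - {"hand":0,"travel":[-8,-31,4],"yaw":0}
    - {"hand":0,"travel":[-8,-31,4],"yaw":0}
    - {"hand":0,"travel":[-8,-31,4],"yaw":0}
    - {"hand":0,"travel":[0,0,0],"yaw":0}

```text
t: 1.95
tcp_pos: [0.4575, 0.2602, 0.1827]
tool_rot: [-0.174, 0.985, -0.0, 0.0]
force: [-0.1, 0.7, -0.8]
finger_gap: 0.996
```

```bash
cat >> h.py <<'E'
from scipy.spatial.transform import Rotation as Ro
def to(p,ang=None):
    s=manip.sense(); R=Ro.from_quat(s['tool_rot']).as_matrix()
    th=np.degrees(np.arctan2(R[1,0],R[0,0]))
    print('t',round(s['t'],2),'tcp',s['tcp_pos'].round(4),'thx',th.round(2),'tilt',np.degrees(np.arccos(-R[2,2])).round(2),'gap',round(s['finger_gap'],3),'F',s['force'].round(2),'M',s['ft_torque'].round(3),'q6',s['q'][5].round(3))
    if p is not None: print('travel mm',(R.T@(np.array(p)-s['tcp_pos'])*1000).round(1),'yaw',None if ang is None else (th-ang+180)%360-180)
E
python3 - <<'E'
from h import *
import pickle
s=snap('wrist','w1.png');pickle.dump(s,open('w1.pkl','wb'))
to([.460,.265,.072],200.4)
print(proj(s,[.46,.265,.095]),proj(s,[.509,-.1095,.054]))
E
```

```text
t 2.0 tcp [0.4561 0.2616 0.1829] thx -159.92 tilt 0.04 gap 0.998 F [-0.18  0.29 -0.18] M [ 0.038  0.01  -0.029] q6 -1.613
travel mm [ -4.9   1.9 110.9] yaw -0.32190868219902313
(np.float64(341.02700052875866), np.float64(256.87859444529556)) (np.float64(-270.65846380444907), np.float64(105.78014941097567))
```

View pics/w1.png

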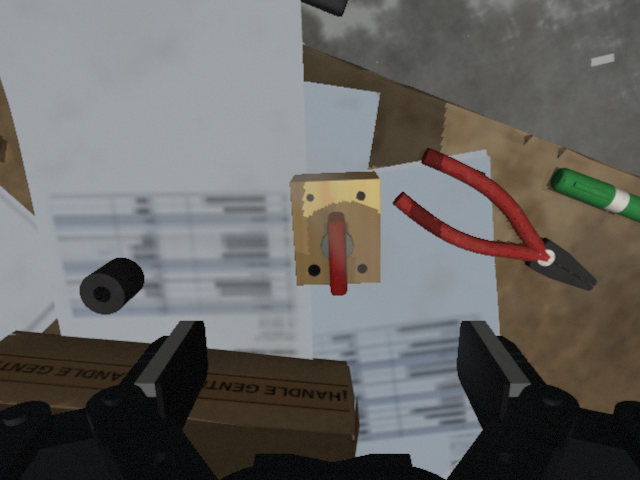

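The wrist view shows the red grip near vertical in the image, from (337,212) to (339,295), centred in the block. I'll measure it by mask.

Run:
```python
from h import *
import pickle
s=pickle.load(open('w1.pkl','rb'))
hsv=cv2.cvtColor(s['pixels'],cv2.COLOR_BGR2HSV).astype(int)
m=(((hsv[...,0]<6)|(hsv[...,0]>172))&(hsv[...,1]>130)&(hsv[...,2]>50)).astype(np.uint8); m[:,:315]=0;m[:,365:]=0;m[:190]=0;m[310:]=0
c=max(cv2.findContours(m,0,2)[0],key=cv2.contourArea)
x,y,w,h=cv2.boundingRect(c);print(x,y,w,h,cv2.minAreaRect(c))
for v in range(y,y+h,8):
    xs=np.nonzero(m[v])[0];print(v,xs.min(),xs.max(),end='; ')
# predicted outline corners of grip at top z=.095
for ang in (20.4,):
  a=np.radians(ang);ex=np.array([np.cos(a),np.sin(a)]);ey=np.array([-ex[1],ex[0]])
  for z in(.095,.069):
    print(z,[tuple(np.round(proj(s,[*(np.array([.46,.265])+i*.023*ex+j*.005*ey),z]),1)) for i in(-1,1) for j in(-1,1)])
```

```text
329 223 18 72 ((337.1004638671875, 258.6115417480469), (71.10128021240234, 16.21877670288086), 87.79740142822266)
223 338 338; 231 336 342; 239 333 341; 247 330 341; 255 329 342; 263 330 344; 271 330 345; 279 330 346; 287 331 346; 0.095 [(np.float64(331.9), np.float64(217.4)), (np.float64(350.1), np.float64(217.3)), (np.float64(332.5), np.float64(294.3)), (np.float64(349.7), np.float64(294.2))]
0.069 [(np.float64(332.0), np.float64(207.3)), (np.float64(348.5), np.float64(207.2)), (np.float64(332.5), np.float64(277.7)), (np.float64(348.2), np.float64(277.6))]
```

Run:
```python
import cv2
a=cv2.imread('pics/w1.png')[160:310,270:410];cv2.imwrite('pics/w1z.png',cv2.resize(a,None,fx=4,fy=4,interpolation=2))
```

```text
(no output)
```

View pics/w1z.png

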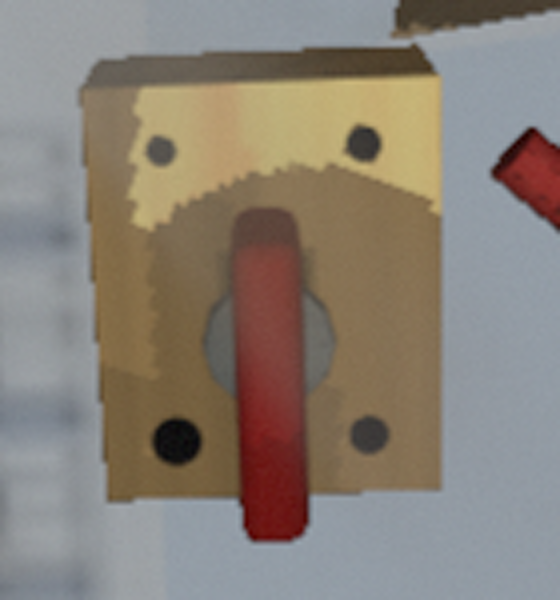

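servo_tool:
  increments:
    - {"hand":0,"travel":[-5.5,0.5,0],"yaw":-1}
    - {"hand":0,"travel":[0,0,20]}
    - {"hand":0,"travel":[0,0,20]}
    - {"hand":0,"travel":[0,0,20]}
    - {"hand":0,"travel":[0,0,15]}
    - {"hand":0,"travel":[0,0,10]}
    - {"hand":0,"travel":[0,0,10]}
    - {"hand":0,"travel":[0,0,5]}
    - {"hand":0,"travel":[0,0,5]}
    - {"hand":0,"travel":[0,0,5]}
    - {"hand":0,"travel":[0,0,0]}
    - {"hand":0,"travel":[0,0,0]}

```text
schema error: expected keys hand, travel, yaw
```

Run:
```python
from h import *
import pickle
s=snap('wrist','w2.png');to([.461,.264,.072],201)
```

```text
t 2.05 tcp [0.4553 0.2624 0.183 ] thx -159.83 tilt 0.06 gap 1.0 F [-0.04  0.32  1.16] M [-0.004 -0.039 -0.038] q6 -1.613
travel mm [ -6.   -0.6 111. ] yaw -0.833046381727172
```

View pics/w2.png

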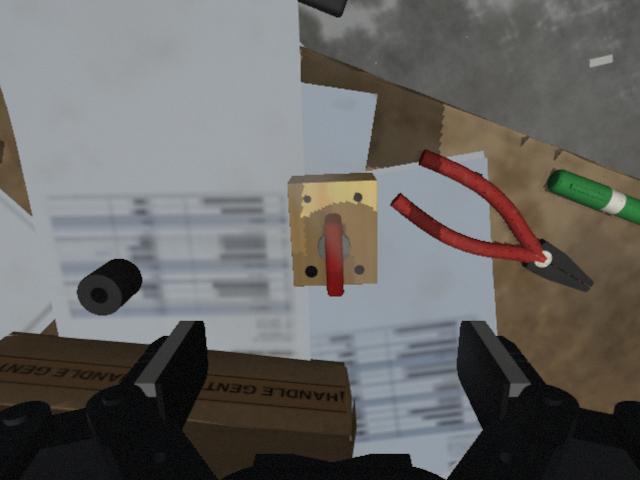

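servo_tool:
  increments:
    - {"hand":0,"travel":[-6,-0.5,0],"yaw":-1}
    - {"hand":0,"travel":[0,0,20],"yaw":0}
    - {"hand":0,"travel":[0,0,20],"yaw":0}
    - {"hand":0,"travel":[0,0,10],"yaw":0}
    - {"hand":0,"travel":[0,0,0],"yaw":0}
    - {"hand":0,"travel":[0,0,0],"yaw":0}
    - {"hand":0,"travel":[0,0,0],"yaw":0}
    - {"hand":0,"travel":[0,0,0],"yaw":0}

```text
t: 2.85
tcp_pos: [0.4617, 0.2649, 0.1342]
tool_rot: [-0.185, 0.983, 0.0, 0.001]
force: [0.3, 0.2, -0.9]
finger_gap: 0.999
```

Run:
```python
from h import *
import pickle
to(None)
s=snap('wrist','w3.png');pickle.dump(s,open('w3.pkl','wb'));to([.461,.264,.072],201)
hsv=cv2.cvtColor(s['pixels'],cv2.COLOR_BGR2HSV).astype(int)
m=(((hsv[...,0]<6)|(hsv[...,0]>172))&(hsv[...,1]>110)&(hsv[...,2]>40)).astype(np.uint8);m[:,370:]=0
c=max(cv2.findContours(m,0,2)[0],key=cv2.contourArea);print(cv2.boundingRect(c),cv2.minAreaRect(c))
a=np.radians(21);ex=np.array([np.cos(a),np.sin(a)]);ey=np.array([-ex[1],ex[0]])
print([tuple(np.round(proj(s,[*(np.array([.461,.264])+i*.023*ex+j*.005*ey),.095]),1)) for i in(-1,1) for j in(-1,1)])
p=manip.sense()['tcp_pos'];print('below tcp at z=.095',proj(s,[p[0],p[1],.095]))
```

```text
t 2.85 tcp [0.4617 0.2649 0.1342] thx -158.7 tilt 0.11 gap 0.999 F [ 0.3   0.24 -0.92] M [-0.049  0.038  0.006] q6 -1.632
t 2.9 tcp [0.4616 0.2648 0.1341] thx -158.71 tilt 0.09 gap 0.999 F [ 0.57  0.46 -1.14] M [0.021 0.034 0.008] q6 -1.632
travel mm [ 0.9 -0.5 62.1] yaw 0.29000787202102174
(321, 237, 22, 89) ((331.5, 281.0), (88.0, 21.0), 90.0)
[(np.float64(322.6), np.float64(232.5)), (np.float64(345.4), np.float64(232.6)), (np.float64(322.8), np.float64(326.5)), (np.float64(344.1), np.float64(326.6))]
below tcp at z=.095 (np.float64(334.8232441302387), np.float64(282.8569011672735))
```

View pics/w3.png

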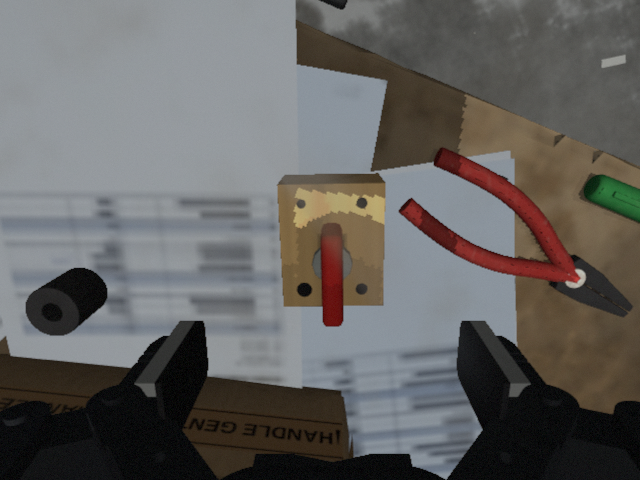

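The blade is vertical in the image at column 332, midway between the fingers (206 and 458). I'll descend and grip.

servo_tool:
  increments:
    - {"hand":0,"travel":[0.5,-0.5,15],"yaw":0}
    - {"hand":0,"travel":[0,0,15],"yaw":0}
    - {"hand":0,"travel":[0,0,10],"yaw":0}
    - {"hand":0,"travel":[0,0,8],"yaw":0}
    - {"hand":0,"travel":[0,0,7],"yaw":0}
    - {"hand":0,"travel":[0,0,5],"yaw":0}
    - {"hand":0,"travel":[0,0,0],"yaw":0}
    - {"hand":0,"travel":[0,0,0],"yaw":0}
    - {"hand":0,"travel":[0,0,0],"yaw":0}

```text
t: 3.8
tcp_pos: [0.4611, 0.264, 0.0737]
tool_rot: [-0.185, 0.983, 0.0, 0.0]
force: [0.1, -0.3, 0.6]
finger_gap: 1.003
```

servo_tool:
  increments:
    - {"hand":1,"travel":[0,0,0],"yaw":0}
    - {"hand":1,"travel":[0,0,0],"yaw":0}
    - {"hand":1,"travel":[0,0,0],"yaw":0}
    - {"hand":1,"travel":[0,0,0],"yaw":0}
    - {"hand":1,"travel":[0,0,0],"yaw":0}
    - {"hand":1,"travel":[0,0,0],"yaw":0}
    - {"hand":1,"travel":[0,0,0],"yaw":0}
    - {"hand":1,"travel":[0,0,0],"yaw":0}
    - {"hand":1,"travel":[0,0,0],"yaw":0}
    - {"hand":1,"travel":[0,0,0],"yaw":0}
  newtons: 60

```text
t: 4.8
tcp_pos: [0.4609, 0.264, 0.0735]
tool_rot: [-0.185, 0.983, 0.0, 0.0]
force: [-0.7, 1.4, 3.6]
finger_gap: 0.099
```

Run:
```python
from h import *
to(None)
snap('wrist','w4.png')
```

```text
t 4.8 tcp [0.4609 0.264  0.0735] thx -158.73 tilt 0.02 gap 0.099 F [-0.74  1.4   3.63] M [ 0.179  0.162 -0.018] q6 -1.633
```

View pics/w4.png

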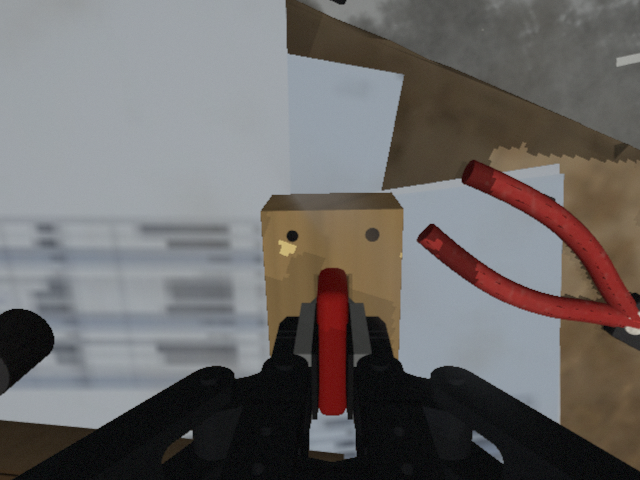

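Gripped. Next I'll lift and carry the key to a viewing pose beside the socket.

servo_tool:
  increments:
    - {"hand":1,"travel":[0,0,-5],"yaw":0}
    - {"hand":1,"travel":[0,0,-8],"yaw":0}
    - {"hand":1,"travel":[0,0,-10],"yaw":0}
    - {"hand":1,"travel":[0,0,-15],"yaw":0}
    - {"hand":1,"travel":[0,0,-20],"yaw":0}
    - {"hand":1,"travel":[0,0,-25],"yaw":0}
    - {"hand":1,"travel":[0,0,-25],"yaw":0}
    - {"hand":1,"travel":[0,0,-18],"yaw":0}
    - {"hand":1,"travel":[0,0,0],"yaw":0}

```text
t: 5.75
tcp_pos: [0.4627, 0.2645, 0.2025]
tool_rot: [-0.185, 0.983, 0.0, 0.004]
force: [-0.3, -0.5, -1.3]
finger_gap: 0.101
```

servo_tool:
  increments:
    - {"hand":1,"travel":[1,-12,0],"yaw":0}
    - {"hand":1,"travel":[3,-29,0],"yaw":0}
    - {"hand":1,"travel":[3,-34,0],"yaw":0}
    - {"hand":1,"travel":[3,-34,0],"yaw":0}
    - {"hand":1,"travel":[3,-34,0],"yaw":0}
    - {"hand":1,"travel":[3,-34,0],"yaw":0}
    - {"hand":1,"travel":[3,-34,0],"yaw":0}
    - {"hand":1,"travel":[3,-34,0],"yaw":0}
    - {"hand":1,"travel":[3,-34,0],"yaw":0}
    - {"hand":1,"travel":[3,-34,0],"yaw":0}
    - {"hand":1,"travel":[2,-28,0],"yaw":0}
    - {"hand":1,"travel":[1,-18,0],"yaw":0}
    - {"hand":1,"travel":[0,-7,0],"yaw":0}
    - {"hand":1,"travel":[0,0,0],"yaw":0}
    - {"hand":1,"travel":[0,0,0],"yaw":0}
    - {"hand":1,"travel":[0,0,0],"yaw":0}

```text
t: 7.35
tcp_pos: [0.5641, -0.087, 0.1991]
tool_rot: [-0.185, 0.983, 0.0, -0.0]
force: [0.1, 0.5, -1.5]
finger_gap: 0.105
```

Run:
```python
from h import *
import pickle
to(None)
s=snap('wrist','w5.png');pickle.dump(s,open('w5.pkl','wb'))
print(proj(s,[.509,-.1095,.054]))
D={n:snap(n,n+'5.png') for n in('top','scene')};pickle.dump(D,open('d5.pkl','wb'))
```

```text
t 7.35 tcp [ 0.5641 -0.087   0.1991] thx -158.63 tilt 0.07 gap 0.105 F [ 0.11  0.55 -1.48] M [ 0.013  0.035 -0.008] q6 -2.293
(np.float64(332.599478952053), np.float64(135.99144959889273))
```

View pics/w5.png

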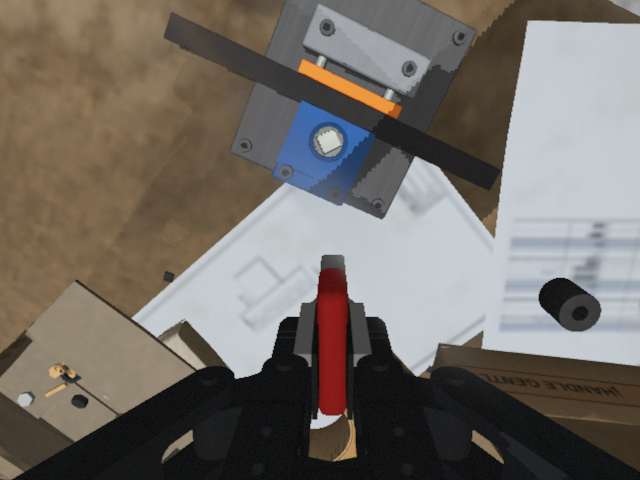

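The wrist view shows the clamp, with the square socket visible in the hole at about (329,142) and the key held below it in the image. I'll zoom in.

Run:
```python
from h import *
import pickle
s=pickle.load(open('w5.pkl','rb'))
a=s['pixels'][112:172,290:370];cv2.imwrite('pics/w5z.png',cv2.resize(a,None,fx=10,fy=10,interpolation=2))
to([.509,-.1095,.2])
```

```text
t 7.5 tcp [ 0.5645 -0.0874  0.1994] thx -158.64 tilt 0.01 gap 0.105 F [ 0.12 -1.04 -0.39] M [ 0.01  -0.021  0.006] q6 -2.293
travel mm [59.8 -0.4 -0.5] yaw None
```

View pics/w5z.png

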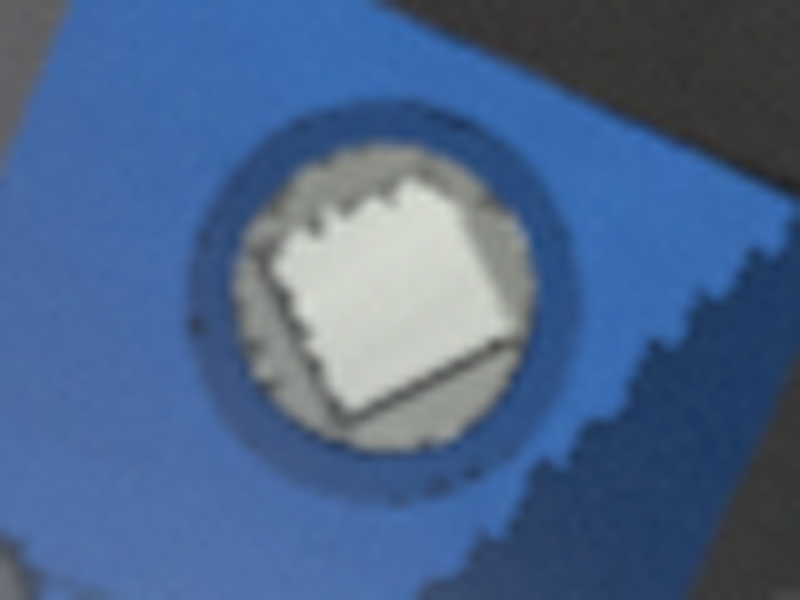

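Run:
```python
from h import *
import pickle
s=pickle.load(open('w5.pkl','rb'))
f=lambda u,v:(290+(u+.5)/10-.5,112+(v+.5)/10-.5)
hole=f(384,300);print(ray(s,*hole,.054))
print('inner ring',ray(s,*f(385,298),.051))
ring=[ray(s,*f(u,v),.054)[:2] for u,v in((190,300),(578,300),(384,98),(384,502))];print(np.linalg.norm(ring[0]-ring[1]),np.linalg.norm(ring[2]-ring[3]))
for z in(.048,.045,.0335):
  P={k:ray(s,*f(*p),z)[:2] for k,p in dict(L=(262,258),B=(350,423),R=(512,338)).items()}
  for a,b in('BR','BL'):
    d=P[b]-P[a];print(z,a+b,np.linalg.norm(d),np.degrees(np.arctan2(d[1],d[0])))
# bar & bridge edge angle
p=[ray(s,u,v,.029)[:2] for u,v in((173,13),(499,170))];d=p[1]-p[0];print('bar',np.linalg.norm(d),np.degrees(np.arctan2(d[1],d[0])))
# key collar/tool vertical plane
to(None)
```

```text
[ 0.51338678 -0.11104519  0.054     ]
inner ring [ 0.51343787 -0.11098519  0.051     ]
0.025333671015168223 0.02571810691368627
0.048 BR 0.012205800871795403 138.54082908882077
0.048 BL 0.012237558706556495 -130.42248022542236
0.045 BR 0.01233035260162283 138.54082908882066
0.045 BL 0.012362434503054846 -130.42248022542216
0.0335 BR 0.012807800899294692 138.5408290888209
0.0335 BL 0.012841125056298775 -130.42248022542225
bar 0.24671523010006963 86.91766289730147
t 7.5 tcp [ 0.5645 -0.0874  0.1994] thx -158.64 tilt 0.01 gap 0.105 F [ 0.12 -1.04 -0.39] M [ 0.01  -0.021  0.006] q6 -2.293
```

The socket sides lie at about 49° modulo 90°. Yawing +62.4° lines the key up (key x at -41°) and keeps joint 6 well inside its range. I'll hover above the hole at about (0.511, -0.1096) and check there.

servo_tool:
  increments:
    - {"hand":1,"travel":[0,0,0],"yaw":4.4}
    - {"hand":1,"travel":[0,0,0],"yaw":8}
    - {"hand":1,"travel":[0,0,0],"yaw":8}
    - {"hand":1,"travel":[0,0,0],"yaw":8}
    - {"hand":1,"travel":[0,0,0],"yaw":8}
    - {"hand":1,"travel":[0,0,0],"yaw":8}
    - {"hand":1,"travel":[0,0,0],"yaw":8}
    - {"hand":1,"travel":[0,0,0],"yaw":6}
    - {"hand":1,"travel":[0,0,0],"yaw":4}
    - {"hand":1,"travel":[5,-10,10],"yaw":0}
    - {"hand":1,"travel":[8,-16,15],"yaw":0}
    - {"hand":1,"travel":[8,-16,15],"yaw":0}
    - {"hand":1,"travel":[5,-10,13],"yaw":0}
    - {"hand":1,"travel":[0,0,8],"yaw":0}
    - {"hand":1,"travel":[0,0,4],"yaw":0}
    - {"hand":1,"travel":[0,0,0],"yaw":0}
    - {"hand":1,"travel":[0,0,0],"yaw":0}
    - {"hand":1,"travel":[0,0,0],"yaw":0}

```text
t: 9.3
tcp_pos: [0.5119, -0.1105, 0.1349]
tool_rot: [0.351, 0.936, -0.0, 0.001]
force: [-0.4, -1.1, -0.6]
finger_gap: 0.102
```

Run:
```python
from h import *
import pickle
to([.511,-.1096,.1345],139)
D={n:snap(n,n+'6.png') for n in('top','scene','wrist')};pickle.dump(D,open('d6.pkl','wb'))
a=D['scene']['pixels'][195:275,290:400];cv2.imwrite('pics/s6z.png',cv2.resize(a,None,fx=7,fy=7,interpolation=2))
a=D['top']['pixels'][205:275,280:380];cv2.imwrite('pics/t6z.png',cv2.resize(a,None,fx=8,fy=8,interpolation=2))
```

```text
t 9.3 tcp [ 0.5119 -0.1105  0.1349] thx 138.92 tilt 0.09 gap 0.102 F [-0.39 -1.13 -0.56] M [ 0.038 -0.01   0.042] q6 -1.28
travel mm [1.2 0.1 0.3] yaw -0.08486164431664633
```

View pics/s6z.png

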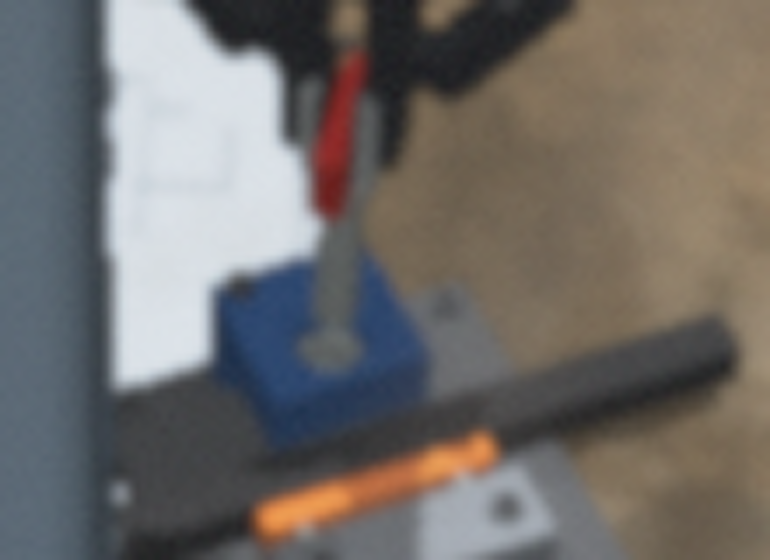

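View pics/t6z.png

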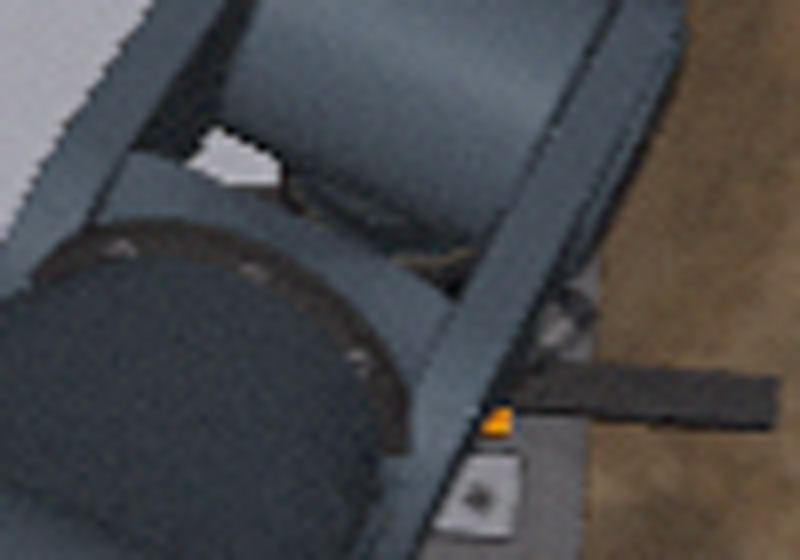

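View pics/wrist6.png

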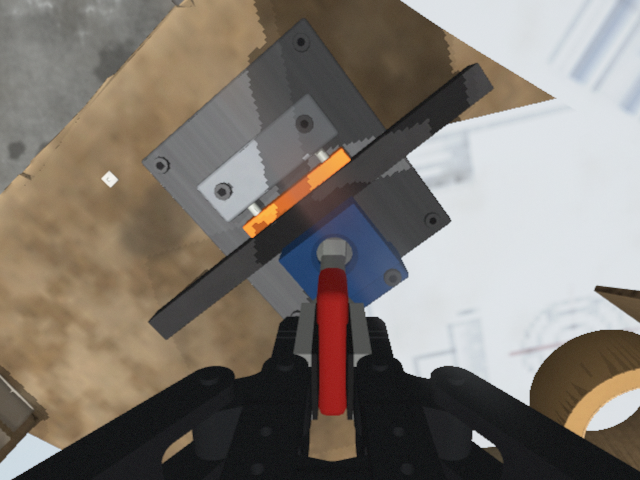

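Run:
```python
from h import *
import pickle
D=pickle.load(open('d6.pkl','rb'));s=D['scene'];w=D['wrist']
a=s['pixels'][225:260,320:360];cv2.imwrite('pics/s6zz.png',cv2.resize(a,None,fx=16,fy=16,interpolation=2))
a=w['pixels'][210:290,285:385];cv2.imwrite('pics/w6zz.png',cv2.resize(a,None,fx=8,fy=8,interpolation=2))
for n,q,o,k in(('s',s,(320,225),16),('w',w,(285,210),8)):
  for nm,X in dict(tip=(.5119,-.1105,.0664),tip_mid=(.5119,-.1105,.08),h1=(.511,-.1096,.054),h2=(.5134,-.111,.054)).items():
    u,v=proj(q,X);print(n,nm,(u-o[0])*k,(v-o[1])*k)
```

```text
s tip 271.6046454816387 232.6994678344031
s tip_mid 274.87615547578844 165.0936201442837
s h1 265.63622722362743 300.1728703404706
s h2 266.9937540958963 284.1990323562154
w tip 381.7408846418439 404.09940109605304
w tip_mid 382.11562046568315 478.3812104282474
w h1 382.69427455839514 325.89535018013976
w h2 390.32103777679185 363.65919392979845
```

View pics/s6zz.png

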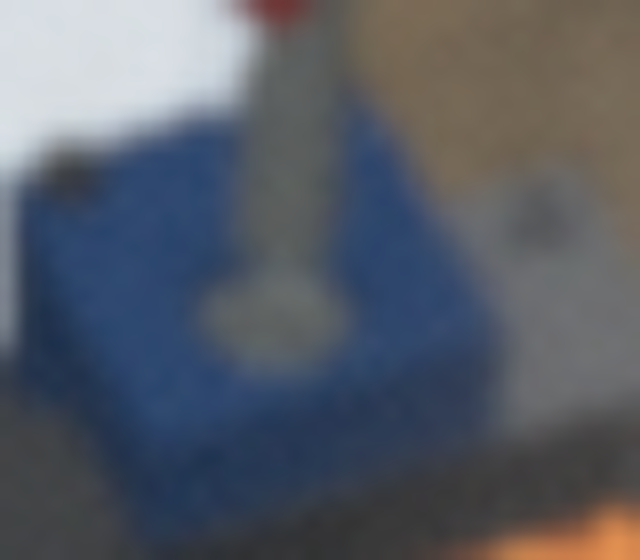

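View pics/w6zz.png

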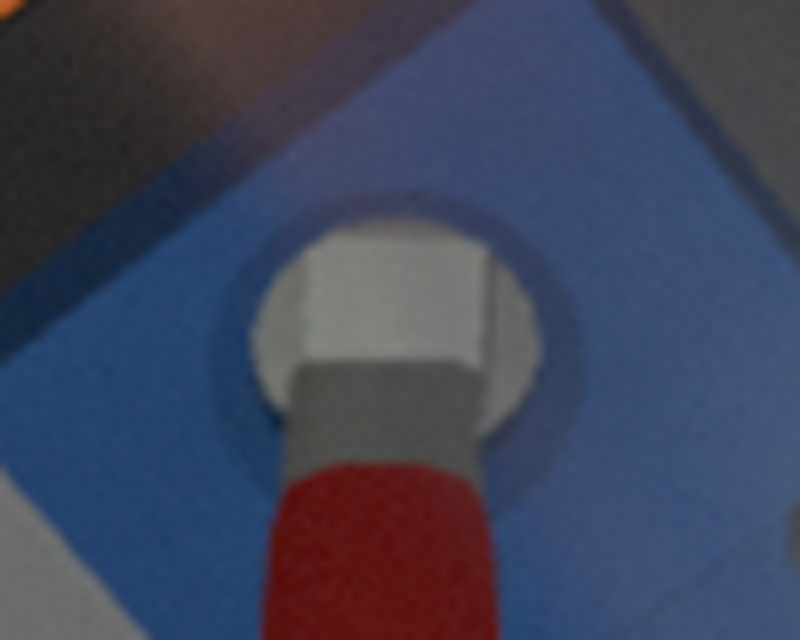

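Run:
```python
from h import *
import pickle
D=pickle.load(open('d6.pkl','rb'));w=D['wrist']
tcp=np.array([.5119,-.1105,.1349]);a=np.radians(138.92);tx=np.array([np.cos(a),np.sin(a),0]);ty=np.array([np.sin(a),-np.cos(a),0])
def z(X):
    u,v=proj(w,X);return round((u-285)*8),round((v-210)*8)
for gz in(.0085,.0125):
  for dx in(0,-.0015):
    c=tcp+dx*tx;c[2]+=gz
    o={}
    for nm,(x,zz) in dict(gripTop=(.023,.013),gripBot=(.023,-.013),shk12=(.006,-.074),tip8=(.004,-.077)).items():
        o[nm]=z(c+x*tx+[0,0,zz])
    l,r=z(c+.006*tx-.006*ty+[0,0,-.074]),z(c+.006*tx+.006*ty+[0,0,-.074]); o['w12']=r[0]-l[0]
    print(gz,dx,o)
print('near end of grip row fullpx', [ (proj(w,tcp+[0,0,.0085+.013]+(-.023+d)*tx)) for d in(0,-.0015)])
```

```text
0.0085 0 {'gripTop': (385, 626), 'gripBot': (384, 398), 'shk12': (382, 331), 'tip8': (382, 346), 'w12': 188}
0.0085 -0.0015 {'gripTop': (385, 662), 'gripBot': (384, 429), 'shk12': (382, 353), 'tip8': (382, 368), 'w12': 188}
0.0125 0 {'gripTop': (386, 668), 'gripBot': (384, 428), 'shk12': (382, 351), 'tip8': (382, 366), 'w12': 192}
0.0125 -0.0015 {'gripTop': (386, 706), 'gripBot': (384, 460), 'shk12': (382, 374), 'tip8': (382, 388), 'w12': 192}
near end of grip row fullpx [(np.float64(333.2158505867163), np.float64(414.424431932882)), (np.float64(333.2173577002797), np.float64(418.13869032160267))]
```

servo_tool:
  increments:
    - {"hand":1,"travel":[1.2,0.7,3],"yaw":0}
    - {"hand":1,"travel":[0,0,3],"yaw":0}
    - {"hand":1,"travel":[0,0,2],"yaw":0}
    - {"hand":1,"travel":[0,0,0],"yaw":0}
    - {"hand":1,"travel":[0,0,0],"yaw":0}
    - {"hand":1,"travel":[0,0,0],"yaw":0}

```text
t: 10.05
tcp_pos: [0.5106, -0.1093, 0.1263]
tool_rot: [0.351, 0.936, -0.0, 0.0]
force: [-0.2, 0.2, 0.1]
finger_gap: 0.095
```

Run:
```python
from h import *
import pickle
to(None)
D={n:snap(n,n+'7.png') for n in('scene','wrist')};pickle.dump(D,open('d7.pkl','wb'))
s=D['scene'];w=D['wrist']
a=s['pixels'][205:260,310:370];b=w['pixels'][210:290,285:385]
a=cv2.resize(a,(480,440),interpolation=2)
b=cv2.resize(b,None,fx=7,fy=7,interpolation=2)
cv2.imwrite('pics/s7z.png',a);cv2.imwrite('pics/w7z.png',b)
```

```text
t 10.05 tcp [ 0.5106 -0.1093  0.1263] thx 138.88 tilt 0.01 gap 0.095 F [-0.21  0.21  0.08] M [0.029 0.012 0.033] q6 -1.278
```

View pics/w7z.png

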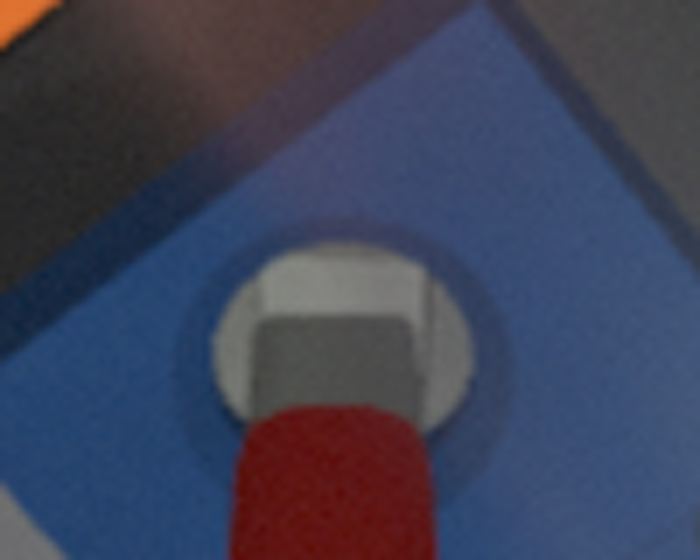

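View pics/s7z.png

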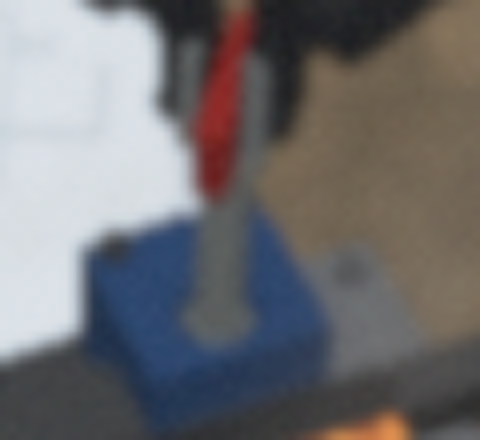

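The socket edges look parallel to the shank. The key still sits about 0.7 mm to tool -y and 0.5 mm short along x. I'll correct that and feel down in small steps.

servo_tool:
  increments:
    - {"hand":1,"travel":[0.5,0.7,0],"yaw":0}
    - {"hand":1,"travel":[0,0,1.5],"yaw":0}
    - {"hand":1,"travel":[0,0,1.5],"yaw":0}
    - {"hand":1,"travel":[0,0,1.5],"yaw":0}
    - {"hand":1,"travel":[0,0,1.5],"yaw":0}
    - {"hand":1,"travel":[0,0,1],"yaw":0}
    - {"hand":1,"travel":[0,0,0],"yaw":0}
    - {"hand":1,"travel":[0,0,0],"yaw":0}

```text
t: 10.95
tcp_pos: [0.5106, -0.1083, 0.1193]
tool_rot: [0.351, 0.936, -0.0, -0.0]
force: [-0.8, 0.3, -1.5]
finger_gap: 0.102
```

Run:
```python
from h import *
import pickle
to(None)
w=snap('wrist','w8.png')
b=w['pixels'][210:290,285:385]
b=cv2.resize(b,None,fx=7,fy=7,interpolation=2)
cv2.imwrite('pics/w8z.png',b)
```

```text
t 10.95 tcp [ 0.5106 -0.1083  0.1193] thx 138.88 tilt 0.0 gap 0.102 F [-0.76  0.25 -1.54] M [0.027 0.008 0.017] q6 -1.276
```

View pics/w8z.png

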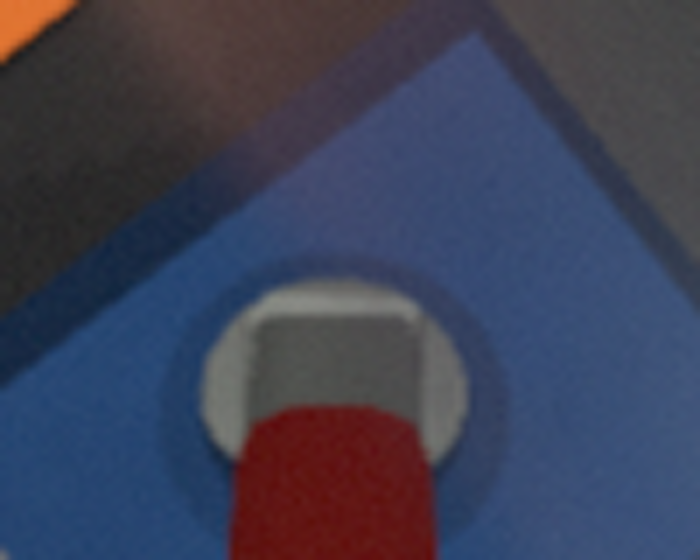

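The key is centred sideways. The ring and shank edge rows (ring top 252, shank edge 315) put it about 1.8 mm too far along tool +x. I'll correct by 1.7 mm and continue.

servo_tool:
  increments:
    - {"hand":1,"travel":[-1,0,0],"yaw":0}
    - {"hand":1,"travel":[-0.7,0,0],"yaw":0}
    - {"hand":1,"travel":[0,0,1],"yaw":0}
    - {"hand":1,"travel":[0,0,0],"yaw":0}
    - {"hand":1,"travel":[0,0,0],"yaw":0}
    - {"hand":1,"travel":[0,0,0],"yaw":0}

```text
t: 11.6
tcp_pos: [0.5118, -0.1094, 0.1183]
tool_rot: [0.351, 0.936, 0.0, -0.0]
force: [-0.2, 0.0, -1.4]
finger_gap: 0.102
```

Run:
```python
from h import *
import pickle
to(None)
w=snap('wrist','w9.png')
b=w['pixels'][210:290,285:385]
b=cv2.resize(b,None,fx=7,fy=7,interpolation=2)
cv2.imwrite('pics/w9z.png',b)
```

```text
t 11.6 tcp [ 0.5118 -0.1094  0.1183] thx 138.88 tilt 0.01 gap 0.102 F [-0.22  0.01 -1.35] M [ 0.008 -0.01  -0.023] q6 -1.277
```

View pics/w9z.png

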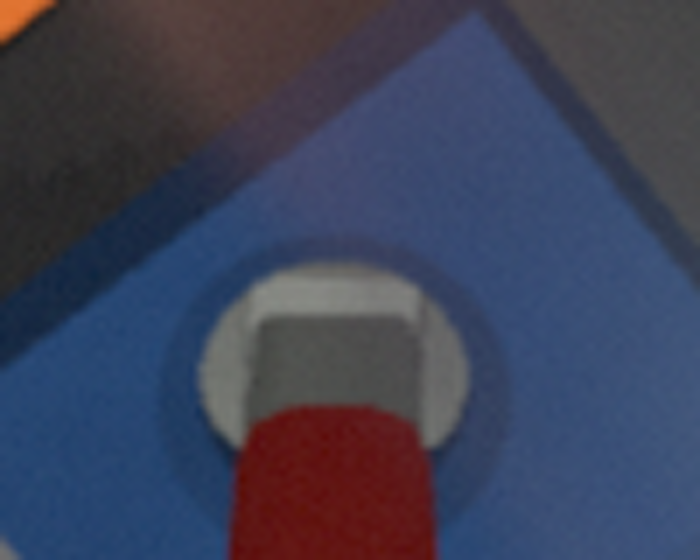

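Centred and no contact yet. I'll continue down gently.

servo_tool:
  increments:
    - {"hand":1,"travel":[0,0,1],"yaw":0}
    - {"hand":1,"travel":[0,0,1],"yaw":0}
    - {"hand":1,"travel":[0,0,1],"yaw":0}
    - {"hand":1,"travel":[0,0,1],"yaw":0}
    - {"hand":1,"travel":[0,0,0],"yaw":0}

```text
t: 12.15
tcp_pos: [0.5118, -0.1094, 0.1141]
tool_rot: [0.351, 0.936, 0.0, -0.0]
force: [0.1, -0.4, -1.3]
finger_gap: 0.102
```

servo_tool:
  increments:
    - {"hand":1,"travel":[0,0,1],"yaw":0}
    - {"hand":1,"travel":[0,0,1],"yaw":0}
    - {"hand":1,"travel":[0,0,0],"yaw":0}

```text
t: 12.45
tcp_pos: [0.5118, -0.1094, 0.1122]
tool_rot: [0.351, 0.936, 0.0, -0.0]
force: [-0.3, -0.6, -0.5]
finger_gap: 0.098
```

servo_tool:
  increments:
    - {"hand":1,"travel":[0,0,1],"yaw":0}
    - {"hand":1,"travel":[0,0,0.5],"yaw":0}
    - {"hand":1,"travel":[0,0,0],"yaw":0}

```text
t: 12.75
tcp_pos: [0.5119, -0.1094, 0.1107]
tool_rot: [0.351, 0.936, 0.0, -0.0]
force: [0.2, 0.2, -0.6]
finger_gap: 0.103
```

servo_tool:
  increments:
    - {"hand":1,"travel":[0,0,1],"yaw":0}
    - {"hand":1,"travel":[0,0,1],"yaw":0}
    - {"hand":1,"travel":[0,0,0],"yaw":0}

```text
t: 13.05
tcp_pos: [0.5118, -0.1094, 0.1087]
tool_rot: [0.351, 0.936, 0.0, -0.0]
force: [0.8, 0.8, -1.0]
finger_gap: 0.103
```

servo_tool:
  increments:
    - {"hand":1,"travel":[0,0,1],"yaw":0}
    - {"hand":1,"travel":[0,0,0.5],"yaw":0}
    - {"hand":1,"travel":[0,0,0],"yaw":0}

```text
t: 13.35
tcp_pos: [0.5118, -0.1094, 0.1072]
tool_rot: [0.351, 0.936, 0.0, -0.0]
force: [-1.0, -0.0, -0.5]
finger_gap: 0.099
```

servo_tool:
  increments:
    - {"hand":1,"travel":[0,0,1],"yaw":0}
    - {"hand":1,"travel":[0,0,0.5],"yaw":0}
    - {"hand":1,"travel":[0,0,0],"yaw":0}

```text
t: 13.65
tcp_pos: [0.5118, -0.1094, 0.1057]
tool_rot: [0.351, 0.936, 0.0, -0.0]
force: [-0.7, -0.2, -0.3]
finger_gap: 0.1
```

No contact force, and the estimated depth is about 17 mm, so the key has entered the flats. I'll keep going to a light touch on the floor.

servo_tool:
  increments:
    - {"hand":1,"travel":[0,0,1],"yaw":0}
    - {"hand":1,"travel":[0,0,0.5],"yaw":0}
    - {"hand":1,"travel":[0,0,0],"yaw":0}

```text
t: 13.95
tcp_pos: [0.5118, -0.1094, 0.1042]
tool_rot: [0.351, 0.936, 0.0, -0.0]
force: [-0.8, -0.3, -0.9]
finger_gap: 0.102
```

servo_tool:
  increments:
    - {"hand":1,"travel":[0,0,0.5],"yaw":0}
    - {"hand":1,"travel":[0,0,0.5],"yaw":0}
    - {"hand":1,"travel":[0,0,0],"yaw":0}

```text
t: 14.25
tcp_pos: [0.5119, -0.1094, 0.1033]
tool_rot: [0.351, 0.936, -0.0, -0.0]
force: [-0.2, 0.3, -0.9]
finger_gap: 0.107
```

servo_tool:
  increments:
    - {"hand":1,"travel":[0,0,0.5],"yaw":0}
    - {"hand":1,"travel":[0,0,0.5],"yaw":0}
    - {"hand":1,"travel":[0,0,0],"yaw":0}

```text
t: 14.55
tcp_pos: [0.5118, -0.1094, 0.1022]
tool_rot: [0.351, 0.936, 0.0, -0.0]
force: [0.4, -0.4, -1.3]
finger_gap: 0.103
```

servo_tool:
  increments:
    - {"hand":1,"travel":[0,0,0.5],"yaw":0}
    - {"hand":1,"travel":[0,0,0.5],"yaw":0}
    - {"hand":1,"travel":[0,0,0],"yaw":0}

```text
t: 14.85
tcp_pos: [0.512, -0.1095, 0.1019]
tool_rot: [0.351, 0.936, -0.0, 0.0]
force: [-0.8, 0.0, 4.9]
finger_gap: 0.104
```

servo_tool:
  increments:
    - {"hand":1,"travel":[0,0,0.5],"yaw":0}
    - {"hand":1,"travel":[0,0,0],"yaw":0}

```text
t: 15.05
tcp_pos: [0.5121, -0.1095, 0.1019]
tool_rot: [0.351, 0.936, -0.0, 0.0]
force: [-1.5, 1.3, 8.3]
finger_gap: 0.106
```

The floor is met at TCP z = 0.1019, exactly as predicted, with 8 N: the key is home. I'll relieve the preload, firm up the grip and take a reference picture before turning.

servo_tool:
  increments:
    - {"hand":1,"travel":[0,0,-1],"yaw":0}
    - {"hand":1,"travel":[0,0,0],"yaw":0}
    - {"hand":1,"travel":[0,0,0],"yaw":0}
    - {"hand":1,"travel":[0,0,0],"yaw":0}
  newtons: 100

```text
t: 15.45
tcp_pos: [0.5121, -0.1095, 0.102]
tool_rot: [0.351, 0.936, -0.0, 0.0]
force: [-0.8, 0.2, 5.4]
finger_gap: 0.09
```

```bash
cat > look.py <<'E'
import sys
from h import *
import pickle
k=sys.argv[1]
to(None)
D={n:snap(n,'%s_%s.png'%(n,k)) for n in('wrist','scene')};pickle.dump(D,open('L%s.pkl'%k,'wb'))
E
python3 look.py r0
```

```text
t 15.45 tcp [ 0.5121 -0.1095  0.102 ] thx 138.88 tilt 0.03 gap 0.09 F [-0.8   0.22  5.44] M [-0.005  0.119  0.038] q6 -1.277
```

View pics/wrist_r0.png

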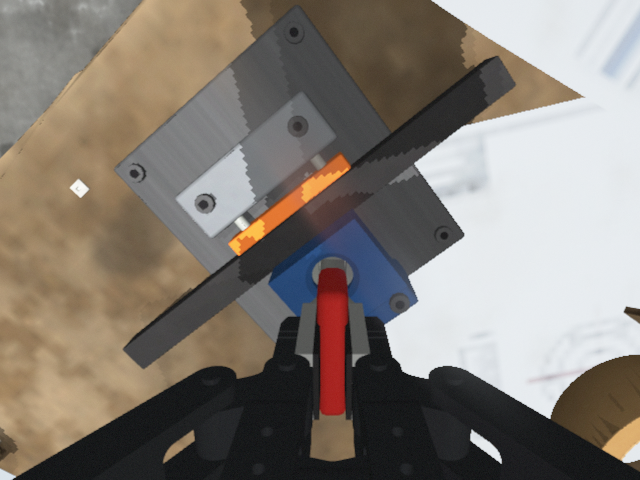

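The view shows the pad, its posts, the stop block and the bar clearly, which will do for watching the pad travel. Now I'll turn clockwise.

servo_tool:
  increments:
    - {"hand":1,"travel":[0,0,0],"yaw":4}
    - {"hand":1,"travel":[0,0,0],"yaw":4}
    - {"hand":1,"travel":[0,0,0],"yaw":4}
    - {"hand":1,"travel":[0,0,0],"yaw":0}

```text
t: 15.95
tcp_pos: [0.5121, -0.1093, 0.102]
tool_rot: [0.448, 0.894, 0.0, 0.0]
force: [-0.6, 0.9, 5.1]
finger_gap: 0.093
```

```bash
python3 look.py r1
```

```text
t 15.95 tcp [ 0.5121 -0.1093  0.102 ] thx 126.82 tilt 0.02 gap 0.093 F [-0.63  0.9   5.11] M [0.126 0.146 0.06 ] q6 -1.067
```

servo_tool:
  increments:
    - {"hand":1,"travel":[0,0,0],"yaw":4}
    - {"hand":1,"travel":[0,0,0],"yaw":4}
    - {"hand":1,"travel":[0,0,0],"yaw":4}
    - {"hand":1,"travel":[0,0,0],"yaw":0}

```text
t: 16.45
tcp_pos: [0.5121, -0.1093, 0.102]
tool_rot: [0.538, 0.843, 0.0, 0.0]
force: [-0.3, 1.7, 5.9]
finger_gap: 0.093
```

```bash
python3 look.py r2
```

```text
t 16.45 tcp [ 0.5121 -0.1093  0.102 ] thx 114.84 tilt 0.03 gap 0.093 F [-0.28  1.68  5.89] M [0.233 0.112 0.154] q6 -0.858
```

View pics/wrist_r2.png

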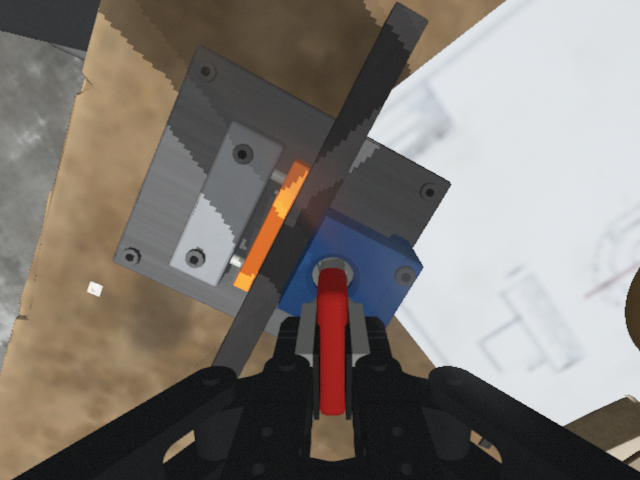

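Torque is 0.154 N m, so the flats are driving the cam freely. Next I need a pad-travel measure: the distance from the pad's rear edge to the line through the two stop-block screws in the wrist view.

```bash
cat > pad.py <<'E'
import sys,pickle
from h import *
yaw=np.radians(-2.95);fx=np.array([np.cos(yaw),np.sin(yaw)]);fy=np.array([-fx[1],fx[0]])
def meas(k,dbg=False):
    w=pickle.load(open('L%s.pkl'%k,'rb'))['wrist'];im=w['pixels'];hsv=cv2.cvtColor(im,cv2.COLOR_BGR2HSV).astype(int)
    m=((hsv[...,0]>4)&(hsv[...,0]<22)&(hsv[...,1]>150)&(hsv[...,2]>90)).astype(np.uint8)
    # plausible area: near pad world
    c=proj(w,[.4745,-.1065,.027]); mm=np.zeros_like(m);cv2.circle(mm,(int(c[0]),int(c[1])),85,1,-1);m*=mm
    n,lab,st,_=cv2.connectedComponentsWithStats(m);i=1+st[1:,4].argmax();ys,xs=np.nonzero(lab==i)
    P=np.array([ray(w,x,y,.027)[:2] for x,y in zip(xs,ys)]);X=P@fx;Y=P@fy
    # edges per y bin
    lo,hi,yc=[],[],[]
    b=np.arange(Y.min()+.008,Y.max()-.008,.002)
    for y0 in b:
        s=abs(Y-y0)<.0015
        lo.append(np.sort(X[s])[:2].mean());hi.append(np.sort(X[s])[-2:].mean());yc.append(y0)
    yc=np.array(yc);pl=np.polyfit(yc,lo,1);ph=np.polyfit(yc,hi,1);ym=(Y.min()+Y.max())/2
    # dark screws on stop block top z=.032
    gray=cv2.cvtColor(im,cv2.COLOR_BGR2GRAY)
    sc=[]
    for dy in(-.0265,.0265):
        g=(ym+dy)*fy+(np.median(lo)-.0165)*fx
        u,v=proj(w,[g[0],g[1],.033]);r=13
        u0,v0=int(round(u)),int(round(v));a=cv2.GaussianBlur(gray,(0,0),1)[v0-r:v0+r+1,u0-r:u0+r+1].astype(float)
        cs=cv2.HoughCircles(cv2.resize(gray[v0-r:v0+r+1,u0-r:u0+r+1],None,fx=6,fy=6,interpolation=2),cv2.HOUGH_GRADIENT,1.5,200,param1=80,param2=12,minRadius=20,maxRadius=45)
        if cs is None: sc.append((np.nan,np.nan));continue
        x,y,R=cs[0,0];p=(u0-r+(x+.5)/6-.5,v0-r+(y+.5)/6-.5);q=ray(w,*p,.033)[:2];sc.append((q@fx,q@fy))
        if dbg: cv2.circle(im,(int(p[0]),int(p[1])),int(R/6),(0,255,0),1)
    lo_s=[np.polyval(pl,s[1]) for s in sc]
    d=[(a-s[0])*1000 for a,s in zip(lo_s,sc)]
    print(k,'screw->pad rear mm',np.round(d,2),'mean',np.mean(d).round(2),'padwidth',((np.polyval(ph,ym)-np.polyval(pl,ym))*1000).round(2),'slope',np.degrees(np.arctan(pl[0])).round(2),'len',(Y.max()-Y.min()).round(4),'screw sep',np.linalg.norm(np.subtract(*sc)).round(4))
    if dbg: cv2.imwrite('pics/dbg_%s.png'%k,im)
for k in sys.argv[1:]: meas(k,True)
E
python3 pad.py r0 r1 r2
```

```text
r0 screw->pad rear mm [21.16   nan] mean nan padwidth 9.48 slope 0.51 len 0.0768 screw sep nan
r1 screw->pad rear mm [21.6  nan] mean nan padwidth 9.07 slope 0.27 len 0.0771 screw sep nan
r2 screw->pad rear mm [22.05   nan] mean nan padwidth 8.84 slope 0.03 len 0.0774 screw sep nan
```

View pics/dbg_r2.png

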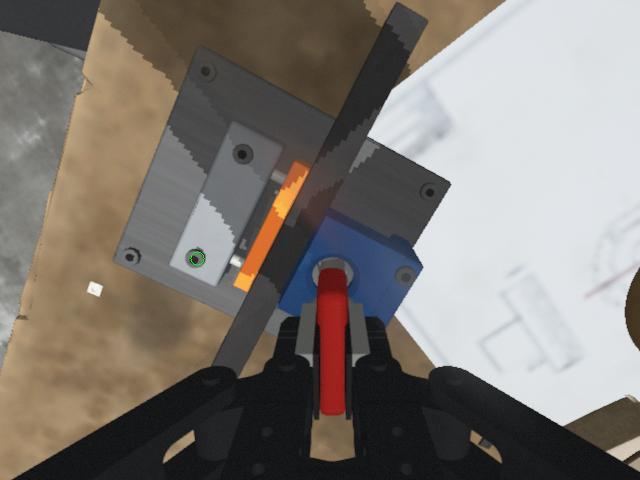

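```bash
python3 - <<'E'
import re
s=open('pad.py').read()
s=s.replace("cs=cv2.HoughCircles(cv2.resize(gray[v0-r:v0+r+1,u0-r:u0+r+1],None,fx=6,fy=6,interpolation=2)","cs=cv2.HoughCircles(cv2.normalize(cv2.resize(gray[v0-r:v0+r+1,u0-r:u0+r+1],None,fx=6,fy=6,interpolation=2),None,0,255,32)").replace("-.0165","-.0215")
open('pad.py','w').write(s)
E
python3 pad.py r0 r1 r2
python3 - <<'E'
from h import *
import pickle
for k,pts in (('r0',((297,126),(204,203))),('r2',((242,154),(195,258)))):
    w=pickle.load(open('L%s.pkl'%k,'rb'))['wrist']
    print(k,[ray(w,*p,.033).round(4) for p in pts])
E
```

```text
r0 screw->pad rear mm [22.25 22.98] mean 22.62 padwidth 9.48 slope 0.51 len 0.0768 screw sep 0.0612
r1 screw->pad rear mm [23.14 23.24] mean 23.19 padwidth 9.07 slope 0.27 len 0.0771 screw sep 0.0612
r2 screw->pad rear mm [24.25 23.69] mean 23.97 padwidth 8.84 slope 0.03 len 0.0774 screw sep 0.059
r0 [array([ 0.4504, -0.0779,  0.033 ]), array([ 0.4472, -0.1381,  0.033 ])]
r2 [array([ 0.4502, -0.078 ,  0.033 ]), array([ 0.4473, -0.1381,  0.033 ])]
```

Hand-read screw positions agree to 0.2 mm across views, so absolute measurement is consistent and the Hough circles were the weak part. I'll use absolute pad edges and continue turning.

```bash
python3 - <<'E'
s=open('pad.py').read()
a=s.index("    # dark screws");b=s.index("for k in sys.argv")
s=s[:a]+"    print(k,'pad rear x %.2f front %.2f mm  med %.2f'%(np.polyval(pl,ym)*1e3,np.polyval(ph,ym)*1e3,np.median(X)*1e3),'slopes',np.degrees(pl[0]).round(2),np.degrees(ph[0]).round(2),'len',(Y.max()-Y.min()).round(4))\n"+s[b:]
open('pad.py','w').write(s)
E
python3 pad.py r0 r1 r2
```

```text
r0 pad rear x 476.53 front 486.01 mm  med 481.26 slopes 0.51 0.02 len 0.0768
r1 pad rear x 476.89 front 485.96 mm  med 481.41 slopes 0.27 0.04 len 0.0771
r2 pad rear x 477.11 front 485.95 mm  med 481.44 slopes 0.03 0.01 len 0.0774
```

servo_tool:
  increments:
    - {"hand":1,"travel":[0,0,0],"yaw":4}
    - {"hand":1,"travel":[0,0,0],"yaw":3}
    - {"hand":1,"travel":[0,0,0],"yaw":0}

```text
t: 16.85
tcp_pos: [0.5122, -0.1093, 0.102]
tool_rot: [0.589, 0.808, 0.0, 0.0]
force: [-0.9, 0.9, 5.0]
finger_gap: 0.097
```

```bash
python3 look.py r3; python3 pad.py r3
```

```text
t 16.85 tcp [ 0.5122 -0.1093  0.102 ] thx 107.85 tilt 0.04 gap 0.097 F [-0.95  0.86  5.04] M [0.296 0.013 0.145] q6 -0.736
r3 pad rear x 477.06 front 486.06 mm  med 481.56 slopes -0.01 -0.04 len 0.0777
```

The pad front edge is repeatable to ±0.05 mm (485.95–486.06), which gives a very good measure. I'll continue in 7° steps.

servo_tool:
  increments:
    - {"hand":1,"travel":[0,0,0],"yaw":4}
    - {"hand":1,"travel":[0,0,0],"yaw":4}
    - {"hand":1,"travel":[0,0,0],"yaw":0}

```text
t: 17.25
tcp_pos: [0.5123, -0.1092, 0.102]
tool_rot: [0.644, 0.765, 0.0, 0.0]
force: [0.8, 1.0, 5.0]
finger_gap: 0.089
```

```bash
python3 look.py r4; python3 pad.py r4
```

```text
t 17.25 tcp [ 0.5123 -0.1092  0.102 ] thx 99.86 tilt 0.05 gap 0.089 F [0.78 0.99 4.96] M [ 0.34  -0.006  0.079] q6 -0.596
r4 pad rear x 477.04 front 486.10 mm  med 481.56 slopes 0.02 0.03 len 0.078
```

servo_tool:
  increments:
    - {"hand":1,"travel":[0,0,0],"yaw":4}
    - {"hand":1,"travel":[0,0,0],"yaw":4}
    - {"hand":1,"travel":[0,0,0],"yaw":0}

```text
t: 17.65
tcp_pos: [0.5124, -0.1092, 0.102]
tool_rot: [0.695, 0.719, 0.0, 0.0]
force: [0.4, 2.5, 4.5]
finger_gap: 0.094
```

```bash
python3 look.py r5; python3 pad.py r5
```

```text
t 17.65 tcp [ 0.5124 -0.1092  0.102 ] thx 91.9 tilt 0.06 gap 0.094 F [0.44 2.48 4.51] M [ 0.377 -0.098  0.117] q6 -0.458
r5 pad rear x 477.17 front 485.95 mm  med 481.56 slopes -0.09 0.08 len 0.0782
```

servo_tool:
  increments:
    - {"hand":1,"travel":[0,0,0],"yaw":4}
    - {"hand":1,"travel":[0,0,0],"yaw":4}
    - {"hand":1,"travel":[0,0,0],"yaw":0}

```text
t: 18.05
tcp_pos: [0.5124, -0.1093, 0.102]
tool_rot: [0.743, 0.669, 0.0, 0.0]
force: [0.8, 2.8, 5.2]
finger_gap: 0.096
```

```bash
python3 look.py r6; python3 pad.py r6
```

```text
t 18.05 tcp [ 0.5124 -0.1093  0.102 ] thx 83.96 tilt 0.07 gap 0.096 F [0.79 2.75 5.18] M [ 0.396 -0.115  0.134] q6 -0.319
r6 pad rear x 477.04 front 485.92 mm  med 481.51 slopes -0.04 0.1 len 0.0781
```

View pics/wrist_r6.png

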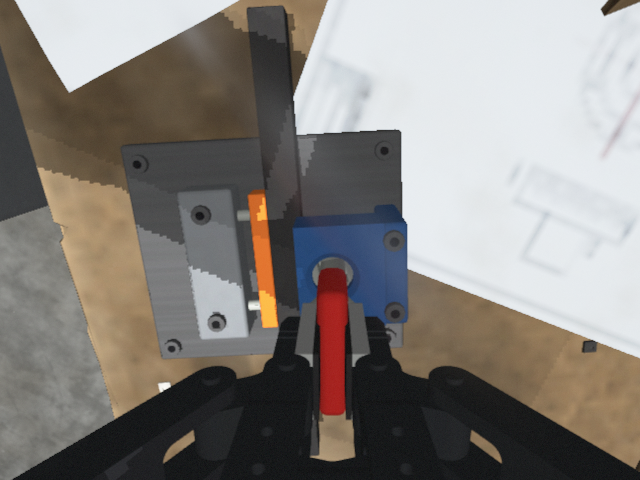

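servo_tool:
  increments:
    - {"hand":1,"travel":[0,0,0],"yaw":4}
    - {"hand":1,"travel":[0,0,0],"yaw":4}
    - {"hand":1,"travel":[0,0,0],"yaw":0}

```text
t: 18.45
tcp_pos: [0.5126, -0.1093, 0.102]
tool_rot: [0.788, 0.616, 0.001, 0.0]
force: [1.2, 1.7, 4.9]
finger_gap: 0.087
```

```bash
python3 look.py r7; python3 pad.py r7
```

```text
t 18.45 tcp [ 0.5126 -0.1093  0.102 ] thx 76.01 tilt 0.08 gap 0.087 F [1.19 1.74 4.87] M [ 0.514 -0.244  0.163] q6 -0.18
r7 pad rear x 476.80 front 485.47 mm  med 481.03 slopes -0.09 0.16 len 0.0779
```

servo_tool:
  increments:
    - {"hand":1,"travel":[0,0,0],"yaw":4}
    - {"hand":1,"travel":[0,0,0],"yaw":3}
    - {"hand":1,"travel":[0,0,0],"yaw":0}

```text
t: 18.85
tcp_pos: [0.5126, -0.1094, 0.102]
tool_rot: [0.824, 0.567, 0.001, 0.001]
force: [1.9, 2.0, 4.7]
finger_gap: 0.093
```

```bash
python3 look.py r8; python3 pad.py r8
```

```text
t 18.85 tcp [ 0.5126 -0.1094  0.102 ] thx 69.06 tilt 0.09 gap 0.093 F [1.88 1.96 4.7 ] M [ 0.465 -0.371  0.309] q6 -0.059
r8 pad rear x 476.48 front 485.15 mm  med 480.79 slopes 0.12 0.05 len 0.0706
```

The pad is moving: it is back about 0.8 mm, torque 0.31 N m, at roughly 0.05 mm per degree. I'll use smaller steps now.

servo_tool:
  increments:
    - {"hand":1,"travel":[0,0,0],"yaw":3}
    - {"hand":1,"travel":[0,0,0],"yaw":3}
    - {"hand":1,"travel":[0,0,0],"yaw":0}
    - {"hand":1,"travel":[0,0,0],"yaw":0}

```text
t: 19.35
tcp_pos: [0.5127, -0.1095, 0.102]
tool_rot: [0.852, 0.523, 0.001, 0.001]
force: [1.7, 2.3, 4.9]
finger_gap: 0.091
```

```bash
python3 look.py r9; python3 pad.py r9
```

```text
t 19.35 tcp [ 0.5127 -0.1095  0.102 ] thx 63.1 tilt 0.1 gap 0.091 F [1.68 2.27 4.88] M [ 0.494 -0.468  0.379] q6 0.045
r9 pad rear x 476.20 front 484.83 mm  med 480.53 slopes 0.02 -0.07 len 0.0625
```

View pics/wrist_r9.png

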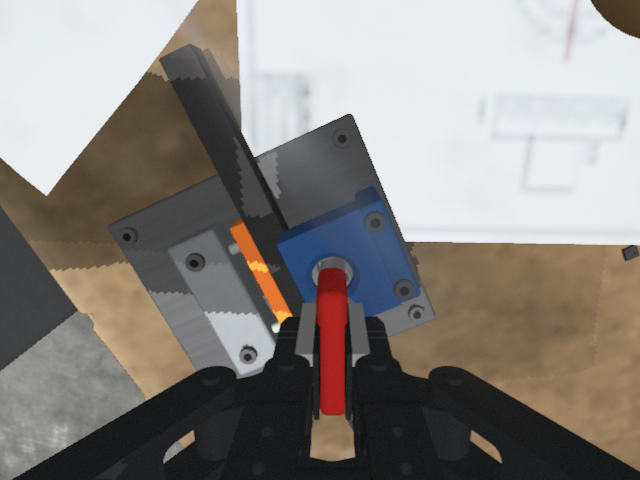

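Run:
```python
from h import *
import pickle
w=pickle.load(open('Lr9.pkl','rb'))['wrist']
print([ray(w,*p,.033).round(4) for p in ((248,355),(195,262))])
w=pickle.load(open('Lr6.pkl','rb'))['wrist']
print([ray(w,*p,.033).round(4) for p in ((217,323),(200,215))])
```

```text
[array([ 0.4468, -0.1382,  0.033 ]), array([ 0.4501, -0.0778,  0.033 ])]
[array([ 0.4472, -0.1386,  0.033 ]), array([ 0.4499, -0.0779,  0.033 ])]
```

servo_tool:
  increments:
    - {"hand":1,"travel":[0,0,0],"yaw":3}
    - {"hand":1,"travel":[0,0,0],"yaw":3}
    - {"hand":1,"travel":[0,0,0],"yaw":0}
    - {"hand":1,"travel":[0,0,0],"yaw":0}

```text
t: 19.85
tcp_pos: [0.5127, -0.1096, 0.102]
tool_rot: [0.878, 0.478, 0.001, 0.001]
force: [3.5, 2.3, 4.9]
finger_gap: 0.094
```

```bash
python3 look.py r10; python3 pad.py r10
```

```text
t 19.85 tcp [ 0.5127 -0.1096  0.102 ] thx 57.09 tilt 0.1 gap 0.094 F [3.45 2.31 4.93] M [ 0.528 -0.604  0.478] q6 0.15
r10 pad rear x 475.94 front 484.43 mm  med 480.26 slopes 0.2 -0.03 len 0.0581
```

The pad is back about 1.3–1.5 mm and torque is 0.48 N m, within the expected range, so I'll stop there, release and withdraw straight up.

servo_tool:
  increments:
    - {"hand":0.6,"travel":[0,0,0],"yaw":0}
    - {"hand":0.6,"travel":[0,0,0],"yaw":0}
    - {"hand":0.4,"travel":[0,0,0],"yaw":0}
    - {"hand":0.4,"travel":[0,0,0],"yaw":0}
    - {"hand":0.4,"travel":[0,0,0],"yaw":0}
    - {"hand":0.4,"travel":[0,0,0],"yaw":0}

```text
t: 20.55
tcp_pos: [0.5118, -0.1095, 0.1017]
tool_rot: [0.879, 0.476, -0.0, -0.0]
force: [-0.2, -0.4, 0.3]
finger_gap: 0.599
```

servo_tool:
  increments:
    - {"hand":0.4,"travel":[0,0,-5],"yaw":0}
    - {"hand":0.4,"travel":[0,0,-10],"yaw":0}
    - {"hand":0.4,"travel":[0,0,-15],"yaw":0}
    - {"hand":0.4,"travel":[0,0,-15],"yaw":0}
    - {"hand":0.4,"travel":[0,0,-15],"yaw":0}
    - {"hand":0.4,"travel":[0,0,-10],"yaw":0}
    - {"hand":0.4,"travel":[0,0,0],"yaw":0}
    - {"hand":0.4,"travel":[0,0,0],"yaw":0}

```text
t: 21.35
tcp_pos: [0.5118, -0.1094, 0.172]
tool_rot: [0.879, 0.476, 0.0, 0.0]
force: [0.0, -0.7, -0.2]
finger_gap: 0.603
```

```bash
python3 look.py r11; python3 pad.py r11
```

```text
t 21.35 tcp [ 0.5118 -0.1094  0.172 ] thx 56.89 tilt 0.02 gap 0.603 F [ 0.05 -0.69 -0.25] M [-0.059 -0.007 -0.002] q6 0.154
r11 pad rear x 476.16 front 484.76 mm  med 480.49 slopes -0.06 0.03 len 0.0771
```

View pics/wrist_r11.png

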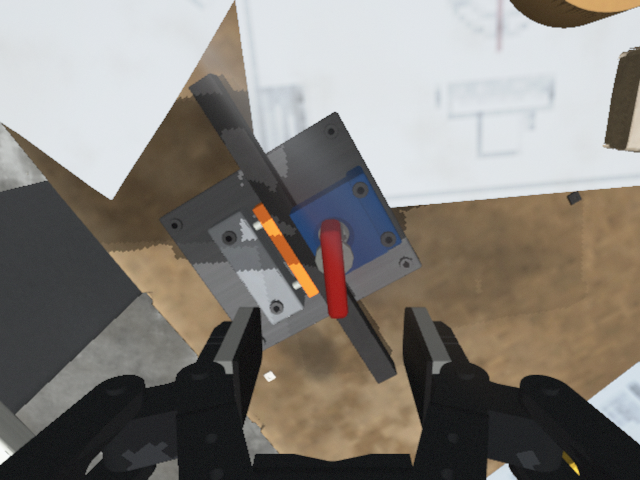

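The key stands in the socket and the bar lies along the pad. I'll cross-check the pad travel against the stop screws before and after, and the key's tilt.

```bash
cat > rel.py <<'E'
from h import *
import pickle,sys
sys.argv=['x'];exec(open('pad.py').read())
D6=pickle.load(open('d6.pkl','rb'));pickle.dump(D6,open('Ld6.pkl','wb'))
pickle.dump({'wrist':pickle.load(open('w5.pkl','rb'))},open('Lw5.pkl','wb'))
meas('d6');meas('w5');meas('r11')
a=pickle.load(open('Lr11.pkl','rb'))['wrist']['pixels'];d=pickle.load(open('Ld6.pkl','rb'))['wrist']['pixels'];w=pickle.load(open('Lw5.pkl','rb'))['wrist']['pixels']
for k,L,S in (('d6','Ld6.pkl',((222,191),(304,124))),('w5','Lw5.pkl',((326,27),(409,69))),('r11','Lr11.pkl',((277,307),(229,238)))):
    q=pickle.load(open(L,'rb'))['wrist'];g=cv2.cvtColor(q['pixels'],cv2.COLOR_BGR2GRAY)
    out=[]
    for u,v in S:
        r=8;p=g[v-r:v+r+1,u-r:u+r+1].astype(float);t=(p.min()+np.median(p))/2;yy,xx=np.nonzero(p<t)
        X=ray(q,u-r+xx.mean(),v-r+yy.mean(),.033)[:2];out.append((X@fx*1e3).round(2))
    print(k,'screw xf',out,np.mean(out))
E
python3 rel.py
python3 - <<'E'
import cv2
a=cv2.imread('pics/wrist_r11.png')[180:340,200:420];cv2.imwrite('pics/r11z.png',cv2.resize(a,None,fx=3.6,fy=3.6,interpolation=2))
b=cv2.imread('pics/scene_r11.png')[190:290,270:400];cv2.imwrite('pics/s11z.png',cv2.resize(b,None,fx=6,fy=6,interpolation=2))
E
```

```text
d6 pad rear x 476.79 front 485.96 mm  med 481.36 slopes 0.62 -0.02 len 0.0763
w5 pad rear x 477.33 front 486.20 mm  med 481.73 slopes 0.13 -0.04 len 0.0757
r11 pad rear x 476.16 front 484.76 mm  med 480.49 slopes -0.06 0.03 len 0.0771
d6 screw xf [np.float64(453.83), np.float64(453.95)] 453.89
w5 screw xf [np.float64(454.0), np.float64(454.37)] 454.185
r11 screw xf [np.float64(454.14), np.float64(452.86)] 453.5
```

View pics/r11z.png

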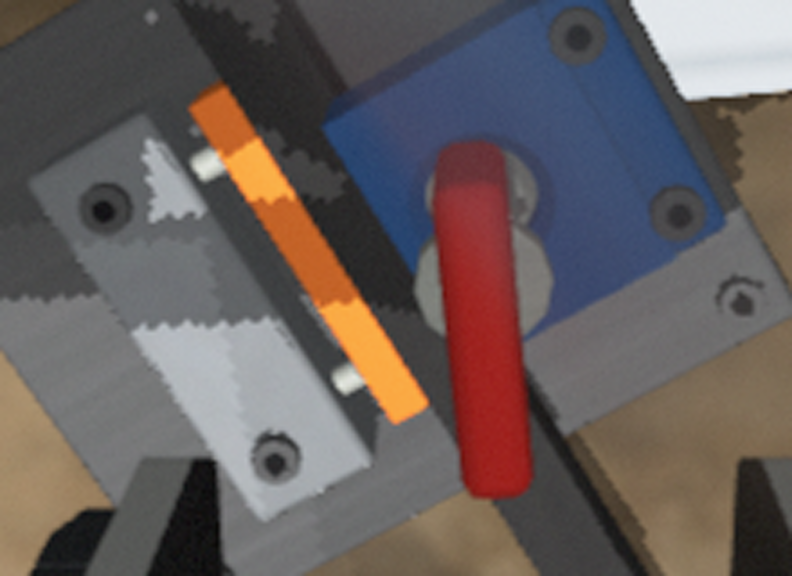

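View pics/s11z.png

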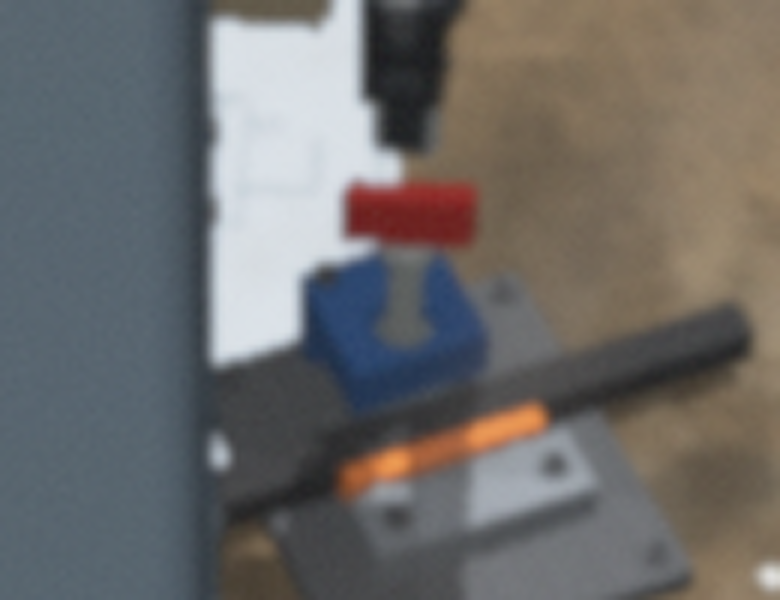

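Run:
```python
from h import *
import pickle
yaw=np.radians(-2.95);fx=np.array([np.cos(yaw),np.sin(yaw)])
for k,S in(('r0',((297,126),(204,203))),('r2',((242,154),(195,258))),('r6',((217,323),(200,215))),('r9',((248,355),(195,262))),('r11',((276.4,307.2),(228.9,238.0)))):
    w=pickle.load(open('L%s.pkl'%k,'rb'))['wrist'];g=w['pixels'];o=[]
    print(k,[(ray(w,*p,.033)[:2]@fx*1e3).round(2) for p in S])
ims=[]
for k,S in(('r2',((242,154),(195,258))),('r11',((276,307),(229,238)))):
    g=pickle.load(open('L%s.pkl'%k,'rb'))['wrist']['pixels']
    ims.append(np.hstack([cv2.resize(g[v-12:v+13,u-12:u+13],(300,300),interpolation=2) for u,v in S]))
cv2.imwrite('pics/scr.png',np.vstack(ims)[:600])
to(None)
```

```text
r0 [np.float64(453.85), np.float64(453.7)]
r2 [np.float64(453.62), np.float64(453.81)]
r6 [np.float64(453.75), np.float64(453.3)]
r9 [np.float64(453.35), np.float64(453.49)]
r11 [np.float64(453.57), np.float64(453.37)]
t 21.45 tcp [ 0.5114 -0.1092  0.1713] thx 56.88 tilt 0.08 gap 0.6 F [-1.05  0.18  0.08] M [ 0.044 -0.004  0.029] q6 0.154
```

View pics/scr.png

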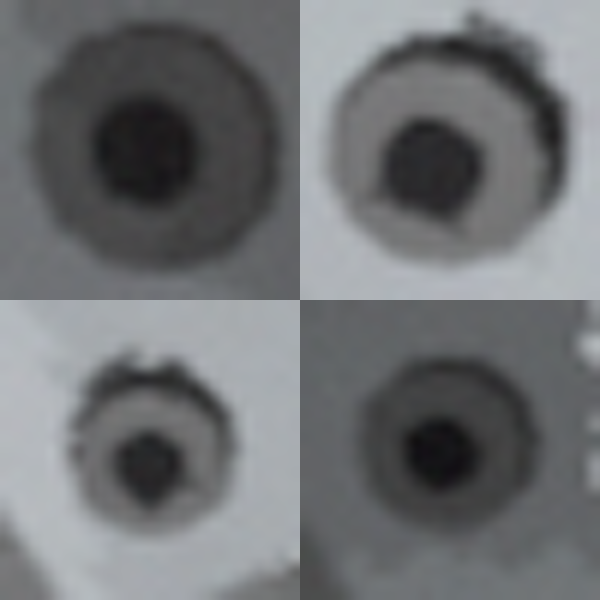

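The measures disagree: vision corrected by the screws gives about 0.8–1.0 mm, while the torque implies 1.2 mm or more. There is plenty of time, so I'll go back to the camera pose I used before turning for a direct before/after comparison.

servo_tool:
  increments:
    - {"hand":0.4,"travel":[0,0,-14],"yaw":-4.5}
    - {"hand":0.4,"travel":[0,0,-14],"yaw":-8}
    - {"hand":0.6,"travel":[0,0,0],"yaw":-8}
    - {"hand":1,"travel":[0,0,0],"yaw":-8}
    - {"hand":1,"travel":[0,0,0],"yaw":-8}
    - {"hand":1,"travel":[0,0,0],"yaw":-8}
    - {"hand":1,"travel":[0,0,0],"yaw":-8}
    - {"hand":1,"travel":[0,0,0],"yaw":-8}
    - {"hand":1,"travel":[0,0,0],"yaw":-8}
    - {"hand":1,"travel":[0,0,0],"yaw":-8}
    - {"hand":1,"travel":[0,0,0],"yaw":-8}
    - {"hand":1,"travel":[0,0,0],"yaw":-8}
    - {"hand":1,"travel":[0,0,0],"yaw":-8}
    - {"hand":1,"travel":[0,0,0],"yaw":-8}
    - {"hand":1,"travel":[0,0,0],"yaw":-8}
    - {"hand":1,"travel":[0,0,0],"yaw":-8}
    - {"hand":1,"travel":[0,0,0],"yaw":-8}
    - {"hand":1,"travel":[0,0,0],"yaw":-8}
    - {"hand":1,"travel":[0,0,0],"yaw":-4}

```text
t: 23.35
tcp_pos: [0.5114, -0.1092, 0.1989]
tool_rot: [-0.187, 0.982, 0.001, -0.001]
force: [0.4, -1.2, 0.5]
finger_gap: -0.002
```

servo_tool:
  increments:
    - {"hand":1,"travel":[-14,0,0],"yaw":0}
    - {"hand":1,"travel":[-20,1,0],"yaw":0}
    - {"hand":1,"travel":[-16,0,0],"yaw":0}
    - {"hand":1,"travel":[-7,0,0],"yaw":0}
    - {"hand":1,"travel":[0,0,0],"yaw":0}
    - {"hand":1,"travel":[0,0,0],"yaw":0}
    - {"hand":1,"travel":[0,0,0],"yaw":0}
    - {"hand":1,"travel":[0,0,0],"yaw":0}

```text
t: 24.15
tcp_pos: [0.564, -0.0879, 0.1998]
tool_rot: [-0.185, 0.983, 0.0, -0.0]
force: [0.7, -0.2, 0.8]
finger_gap: -0.003
```

```bash
python3 look.py r12
python3 - <<'E'
from h import *
to([.5641,-.087,.1991],201.37)
E
python3 pad.py w5 r12
```

```text
t 24.15 tcp [ 0.564  -0.0879  0.1998] thx -158.66 tilt 0.03 gap -0.003 F [ 0.74 -0.18  0.78] M [-0.009  0.056  0.011] q6 -2.293
t 24.25 tcp [ 0.5642 -0.0879  0.1999] thx -158.66 tilt 0.01 gap 0.002 F [ 0.24 -0.32 -0.11] M [ 0.023 -0.01  -0.009] q6 -2.293
travel mm [-0.2  0.9  0.8] yaw -0.027152014562773275
w5 pad rear x 477.33 front 486.20 mm  med 481.73 slopes 0.13 -0.04 len 0.0757
r12 pad rear x 476.34 front 485.02 mm  med 480.63 slopes -0.02 -0.03 len 0.0759
```

View pics/wrist_r12.png

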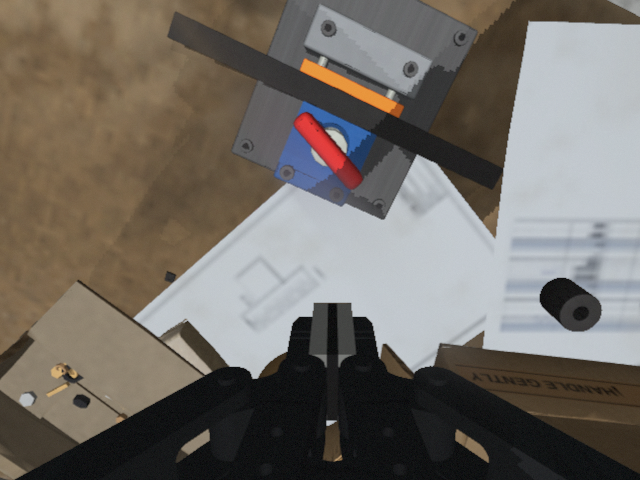

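From the same camera pose the pad has moved 0.99 (rear), 1.18 (front) and 1.10 mm (middle). I'll check the pose consistency by registering the stop block and the plate between the two pictures.

Run:
```python
from h import *
import pickle
A=pickle.load(open('w5.pkl','rb'));B=pickle.load(open('Lr12.pkl','rb'))['wrist']
ga,gb=[cv2.cvtColor(x['pixels'],cv2.COLOR_BGR2GRAY).astype(np.float32) for x in(A,B)]
yaw=np.radians(-2.95);fx=np.array([np.cos(yaw),np.sin(yaw)])
def ecc(box,z):
    x0,y0,x1,y1=box;W=np.float32([[1,0,2],[0,1,0]])
    a=ga[y0:y1,x0:x1];m=np.full(ga.shape,0,np.uint8)
    cc,W=cv2.findTransformECC(a,gb[y0-0:y1,x0:x1],W,cv2.MOTION_TRANSLATION,(3,200,1e-6),None,3)
    c=((x0+x1)/2,(y0+y1)/2);p=ray(A,*c,z)[:2];q=ray(B,c[0]+W[0,2],c[1]+W[1,2],z)[:2]
    return round(float(cc),3),W[:,2].round(2),((q-p)@fx*1e3).round(2)
for n,b,z in(('scr1',(314,14,338,40),.033),('scr2',(396,56,422,82),.033),('platescrew',(450,26,472,48),.014),('platescrew2',(234,134,258,158),.014),('platescrew3',(368,194,392,216),.014)): print(n,ecc(b,z))
# orange soft mask registration
def om(q):
    p=q['pixels'].astype(np.float32);return np.clip(p[...,2]-p[...,0],0,120)
oa,ob=om(A),om(B)
x0,y0,x1,y1=290,48,412,128
msk=np.zeros(oa.shape,np.float32)
W=np.float32([[1,0,2],[0,1,0]]);cc,W=cv2.findTransformECC(oa[y0:y1,x0:x1],ob[y0:y1,x0:x1],W,0,(3,200,1e-6),None,3)
c=(350,88);print('orange',cc,W[:,2],(ray(B,c[0]+W[0,2],c[1]+W[1,2],.027)[:2]-ray(A,*c,.027)[:2])@fx*1e3)
```

```text
scr1 (0.897, array([1.42, 0.72], dtype=float32), np.float64(-0.07))
scr2 (0.974, array([1.21, 0.53], dtype=float32), np.float64(-0.07))
platescrew (0.992, array([0.97, 0.63], dtype=float32), np.float64(0.02))
platescrew2 (0.986, array([1.53, 0.58], dtype=float32), np.float64(0.04))
platescrew3 (0.973, array([0.67, 0.15], dtype=float32), np.float64(0.06))
orange 0.9101527843026006 [ 1.4192929 -1.3962561] -1.2225888639655262
```

Fixed features agree within 0.07 mm, so the pad is back 1.1–1.2 mm (about 20 N), well inside the band. Last check is the key's height and uprightness.

Run:
```python
from h import *
import pickle
D=pickle.load(open('Lr12.pkl','rb'));D['top']=snap('top','top12.png')
P=[];C=[];pts={}
for n,box in(('wrist',(285,105,370,195)),('scene',(310,205,370,245))):
    s=D[n];hsv=cv2.cvtColor(s['pixels'],cv2.COLOR_BGR2HSV).astype(int);m=(((hsv[...,0]<6)|(hsv[...,0]>172))&(hsv[...,1]>130)&(hsv[...,2]>50))
    x0,y0,x1,y1=box;k=np.zeros_like(m);k[y0:y1,x0:x1]=m[y0:y1,x0:x1];ys,xs=np.nonzero(k);c=(xs.mean(),ys.mean());print(n,len(xs),c,cv2.minAreaRect(np.c_[xs,ys].astype(np.float32)))
    P.append(np.array([[s['fx'],0,s['cx']],[0,s['fy'],s['cy']],[0,0,1]])@np.c_[s['R'],s['t']]);C.append(np.array(c).reshape(2,1))
X=cv2.triangulatePoints(P[0],P[1],*C)[:,0];print(X[:3]/X[3], [ray(D['wrist'],*C[0].ravel(),z).round(4) for z in(.1105,.1135,.12)])
b=D['scene']['pixels'][190:290,270:400];cv2.imwrite('pics/s12z.png',cv2.resize(b,None,fx=6,fy=6,interpolation=2))
```

```text
wrist 1761 (np.float64(327.57808063600226), np.float64(149.44065871663827)) ((328.2303771972656, 149.8649139404297), (90.7823257446289, 20.60401153564453), 48.990909576416016)
scene 190 (np.float64(339.4842105263158), np.float64(224.74736842105264)) ((338.5, 225.0), (10.0, 21.0), 90.0)
[ 0.51239511 -0.11333034  0.11142598] [array([ 0.5136, -0.1115,  0.1105]), array([ 0.5133, -0.1116,  0.1135]), array([ 0.5128, -0.1117,  0.12  ])]
```

View pics/s12z.png

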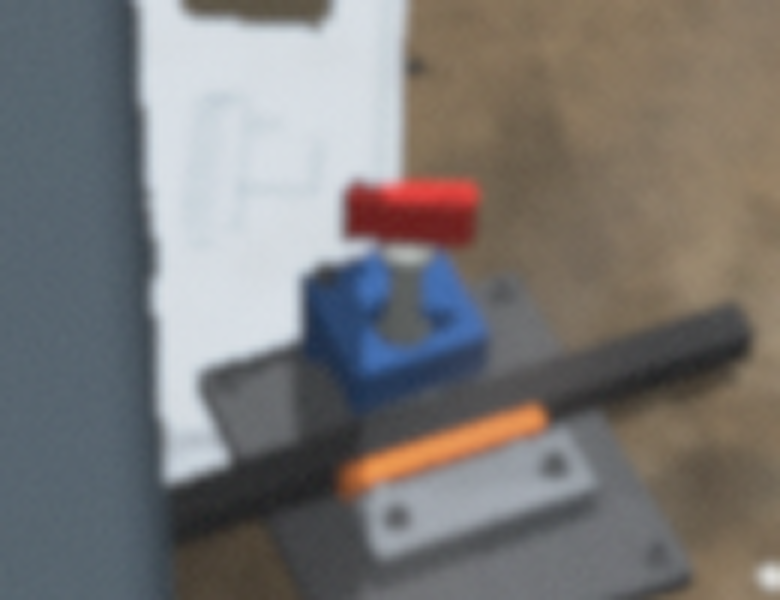

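The grip centre triangulates to z = 0.111 m (0.1105 expected when home) and lies about 2–4 mm off the axis at grip height, so the tilt is under 0.06 rad. Nothing touches the gripper, so I'm handing in.

```bash
python3 -c "
from station import manip
print(manip.sign_off())"
```

```text
the job is handed in; nothing more can be done
None
```

I handed the job in at about 24 s of the 70 s allowed. The key is home in the socket and released, and the bar is pressed on the pad. The hand-in reports no verdict.

**Seating:** I turned the key to the socket angle read from the wrist camera and lowered it in small steps. It met the floor with about 8 N, at the height predicted for fully home.

**Turning:** I turned it about 82° clockwise, until the measured torque was about 0.48 N m, then opened the gripper and withdrew straight up.

**Last checks:**
- **Key:** the grip centre measured z = 0.111 m, against 0.1105 m expected when home. The tilt is under about 0.06 rad.
- **Pad:** it is back about 1.1–1.2 mm (about 20 N), measured from the same camera pose before and after turning. Fixed features agreed to 0.07 mm between those two pictures. That is a little under the 1.5 mm aimed for but inside the 0.7–2.3 mm band, so I did not grip the key again to tighten it.
- **Bar:** it lies along the pad in the final pictures. I did not measure its tilt.
- **Card box, tape measure and roller:** I kept the arm clear of them, but did not measure them again at the end.

**Disagreement:** after letting go, a first view from a different pose suggested only 0.8–1.0 mm of pad travel, while the torque implied 1.2 mm or more. The same-pose comparison fell between the two, and I relied on that.

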